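Line up the shaker platform with the drift and bolt it down

ROBOT

A 6-joint arm with a two-finger parallel gripper is mounted at the origin on the work surface. World frame = base frame: x ahead of the robot, y to its left, z up, the work surface at z = 0. Lengths are in m, angles in rad, forces in N, time in s.
With the tool pointing down it reaches from about 0.3 to 0.85 m from the base axis. Payload 5.4 kg.
Tool frame: the origin (TCP) lies midway between the tips of the shut fingers; the grasp point (between the pads) lies 19 mm behind it (r.grasp_offset is the distance from the TCP to the grasp point, in m); x points along the fingers, z is the direction in which the jaws open and shut, and the axes are right-handed (so a half turn about x gives the same grasp; the last joint's range is limited). The gripper opens to 85 mm and grips with 20 to 120 N. Pads are 22 mm wide; open, the fingers measure 114 mm over their backs; the gripper's body (76 mm by 85 mm) begins 54 mm behind the grasp point. The pads swing forward as they close: fully open they stand 13 mm farther back than shut.
Start: joints at [0.993, 0.158, 1.597, -0, 1.386, -0.21], TCP at [0.207, 0.537, 0.231] pointing down, gripper open.
Joint ranges: [-2.91, 2.91], [-0.94, 2.29], [0.18, 2.7], [-1.29, 4.43], [0.17, 2.64], [-3, 3]. Speed limits (rad/s): [2.57, 2.57, 3.14, 3.14, 3.14, 3.14].

INTERFACE

Orientations are given as a unit quaternion [x, y, z, w].
In Python, from cell import r gives the robot as it stands. The module is installed in compiled form; this text tells all that it offers.
- The arm moves only by the shell command python3 -m creep 'ROWS' [FORCE]. ROWS is JSON, a list of rows, each a list of 7 numbers: the shift along the tool's x, y, z in units of 50 mm (1.0 is 50 mm), then the turn, a rotation vector about the tool's x, y, z in degrees, then the closure in counts, from 0 (fully open) to 255 (shut). A call has 1 to 10 rows; each row shifts and turns the pose as measured when the row begins, along the tool's axes as they then stand; what a row does not reach is not made up. A row lasts 1/10 s, in which the tool goes at most 50 mm and 8.59 degrees, less where a joint would pass 70% of its speed; a pose out of reach is approached as far as the arm can. A call is refused whole if a number of a shift passes 1 or a number of a turn 8.59, either way. A call with a gripper value outside its range is refused whole. The fingers move at their own pace and stop on an object; FORCE is the grip in N (left out, the last holds). Time passes only in rows, so rows that do not move let the fingers close. It gives the time, the measured TCP pose, the force and the opening at its end, in the units of the state.
- r.get_state(): the state, without advancing time (a new reading comes with each control period).
- r.get_image(name): name is "scene" or "top"; returns the picture (480x640x3 uint8, red, green, blue); there is no depth.
- r.calibration(name): a dict with "fov_y" (degrees; the focal length in pixels is half the picture's height over the tangent of half this angle, whatever the lens; pixels are square), "cx", "cy" (the principal point, pixels), "R" (3x3) and "t" (3): a world point X has camera coordinates R X + t. Camera axes: x right, y down, z forward; pixel columns grow to the right and rows downward; lengths in m; the calibration is good to about 2 mm. A picture is of the moment at which its call begins. calibration takes no time and is no camera call.
- r.sign_off(): hands the job in, once; it reports no verdict.
The state is a dict: "time": time; "q": joint angles; "qd": joint speeds; "effort": joint torques, N m; "position": TCP position; "eef_rot": TCP orientation; "force": force on the tool from outside, world axes, zero at the start; "moment": the same for the moment, N m; "opening": opening from 0.0 (shut) to 1.0 (fully open).
Only numpy, scipy, OpenCV 4.12 (cv2) and the standard library are available. Lean on these libraries where they do the work, as an engineer would, in place of code of your own. Each camera call takes 0.05 s, during which the arm holds its last target.

TASK

The shaker platform has slipped a few millimetres on its carriage (its other three bolts are only finger-loose), so its open, blue-ringed bolt hole no longer sits over the hole in the carriage beneath. Take the blue-handled tapered drift from the stand, work it down through both holes until its full thickness is through both and they are in line, draw it out and put it back upright in a hole of the stand, then put in the red-headed bolt until its head sits flush on the platform. Move the platform with the drift only, never by shoving it with the gripper, do not press drift or bolt against the shaker with more than about 60 N, and leave the spare pin and the other things on the bench alone.

Things in the scene. Friction and masses are not known exactly. Their poses are not given: they have to be found in the camera images.
- shaker: fixed orbital shaker: white housing 300 x 220 mm, 82 mm high; on it an aluminium carriage, on that the platform. Origin: centre of its underside, z up. Under the platform's bolt hole, touching the plate, the carriage has a lug at least 50 mm wide and 12 mm thick with its own 14 mm through hole; it does not give; free air below. The carriage has stopped anywhere on its small circular orbit.
- platform: steel plate 360 x 340 x 6 mm, top face 110 mm above the bench. Origin: centre of its underside; z up, axes as the shaker's. About 8 N along its x or y slides it, without turning, and it stays where left. Three low dark bolt heads in corners; on its +y half a clear flask is clipped (206 x 116 mm, centred at x 0, y 80 mm, 89 mm above the plate).
- bolt_hole (a point): centre of the platform's open 14 mm bolt hole (ringed in blue) in its top face, at x -135, y -125 mm of the platform; same axes. The lug's hole below is not measured: its centre lies 6 to 8 mm from this one in any direction, so only a lens is open through both (to be felt for, or seen from above); the drift's tip fits through it about half-way between the two centres.
- drift: tapered steel drift hanging in the stand. Origin: centre of its tip; z up its axis. Tip 5 mm across, tapering evenly to 12.5 mm at 55 mm, straight 12.5 mm shank to 85 mm, then a blue round handle 24 mm across to 155 mm. 0.15 to 0.3 kg. Its full thickness is through both holes when its tip is 73 mm or more below the platform's top face (the handle meets the plate at 85 mm).
- bolt: bolt with a plain 12 mm shank 45 mm long (last 7 mm tapered to 7 mm), a steel collar 22 mm across and 14 mm high, and above it a red round knob 28 mm across and 28 mm high. Origin at the centre of the collar's underside, which seats on the platform; z up to the knob. 0.1 to 0.17 kg. It stands in the tool stand.
- spare_pin: short pin with a black knob 28 mm across, 22 mm high and a 10 mm shank; stands in the tool stand, not needed. Origin at the underside of its knob.
- stand: tool stand fixed to the bench: white top 190 x 60 x 20 mm on steel ends, top face 105 mm above the bench. Origin at the centre of its underside, x along its length, z up. Three 17 mm through holes in a row at x = -55, 0 and +55 mm, y = 0, in which the drift, the bolt and the spare pin hang by their handles in any order.
- pot: white round screw-lid pot with a yellow band, 102 mm wide, 110 mm high; bystander. Origin at the centre of its underside.
- bottle: clear bottle with a black cap, 90 mm wide, 190 mm high; bystander. Origin at the centre of its underside.
- forceps: steel locking forceps 145 mm long lying on the bench; bystander. Origin at about its middle.
- carton: cardboard carton 100 x 60 x 50 mm; bystander. Origin at the centre of its underside.
- dish: clear round dish 94 mm wide, 16 mm high; bystander. Origin at the centre of its underside.

How it is judged:
On the way, in this order (a step that is already met when the one before it is completed fails the run):
1. the drift is down through both holes at its full thickness (z of drift in the frame of bolt_hole below -0.072 m and horizontal distance between drift and bolt_hole below 0.006 m and angle between drift's own z axis and vertical below 0.12 rad), for 0.2 s.
2. the drift is drawn out and hangs upright in a hole of the stand again (z of drift in the frame of stand between 0.014 and 0.025 m and y of drift in the frame of stand between -0.02 and 0.02 m and x of drift in the frame of stand between -0.08 and 0.08 m and angle between drift's own z axis and vertical below 0.15 rad and linear speed of drift below 0.02 m/s), for 0.2 s.
At the end, for the whole second after the job is handed in: Bolt through both holes, its collar flush on the platform (within 2 mm, centred on the hole within 3 mm, upright within 0.05 rad), at rest; drift hanging by its handle in a hole of the stand (tip 14 to 25 mm above the bench, within 0.15 rad of upright), at rest (all of step 2 and horizontal distance between bolt and bolt_hole below 0.003 m and z of bolt in the frame of bolt_hole between -0.003 and 0.002 m and angle between bolt's own z axis and vertical below 0.05 rad and linear speed of bolt below 0.01 m/s); the robot touches nothing.
It fails at once if the drift is forced against the shaker with more than 60 N (contact force between drift and shaker above 60 N).
It fails at once if the bolt is forced against the shaker with more than 60 N (contact force between bolt and shaker above 60 N).
It fails at once if the gripper or arm shoves the platform or shaker (more than 8 N) (contact force between any of the fingers, the arm and shaker above 8 N).
It fails at once if the spare pin is pulled from the stand (distance of spare_pin from where it was at the start of the episode above 0.015 m).
It fails at once if a bystander is shifted by more than 30 mm (distance of any of pot, bottle, forceps, carton, dish from where it was at the start of the episode above 0.03 m).
It also fails if it takes over 72 s, if anything falls off the work surface, if the arm or the gripper's body presses on something with over 40 N, if the wrist force passes 120 N, or if a joint passes its speed limit or range.

## Working session

There is one attempt and no reset: what is moved stays moved. The work goes in short steps, Python scripts to look and compute and a shell command to move; the robot and the scene stay as the last step left them, time stands still between calls to the robot, and variables do not carry over. Pictures are saved under pics/ and viewed, and the job is handed in when it is done.

```bash
mkdir -p pics
python3 - <<'E'
from cell import r
import cv2,numpy as np
s=r.get_state()
print(s)
for n in("scene","top"):
    im=r.get_image(n); cv2.imwrite(f"pics/{n}0.png",im[:,:,::-1]); 
    c=r.calibration(n); print(n,c)
print(r.get_state()['time'],r.grasp_offset)
E
```

```text
{'time': 0.0, 'q': array([ 9.92881293e-01,  1.59083488e-01,  1.59824259e+00,  9.05579975e-07,
        1.38621313e+00, -2.10125697e-01]), 'qd': array([-1.59422190e-04, -8.92187641e-04, -5.14414747e-05, -5.67945759e-04,
        2.46718799e-03, -2.23336751e-03]), 'effort': array([ 4.41766570e-04, -3.96002269e+01, -3.31429446e+01, -2.48010856e-04,
        8.35105515e-03, -5.93708720e-06]), 'position': array([0.20643588, 0.53601146, 0.23029238]), 'eef_rot': array([-0.40040151,  0.58363551,  0.39987704,  0.58236293]), 'force': array([ 1.1661716 , -0.06833407,  0.3633962 ]), 'moment': array([-0.01125924, -0.02800442,  0.01939954]), 'opening': 1.0008096404896443}
scene {'fov_y': 57.028354670861596, 'cx': 304.9368073519519, 'cy': 241.0069323589648, 'R': array([[-0.52871413,  0.84879791,  0.00186323],
       [ 0.73003913,  0.45585724, -0.50915327],
       [-0.4330176 , -0.2678363 , -0.86067385]]), 't': array([ 0.28802363, -0.35950928,  1.52655034])}
top {'fov_y': 46.9532711932033, 'cx': 310.15326621494825, 'cy': 235.8240576981952, 'R': array([[-0.01889454, -0.99979315,  0.00752656],
       [-0.99062857,  0.0177018 , -0.13543148],
       [ 0.13527023, -0.01001494, -0.99075813]]), 't': array([0.00192075, 0.55923301, 1.29994686])}
0.1 0.0187
```

View pics/scene0.png

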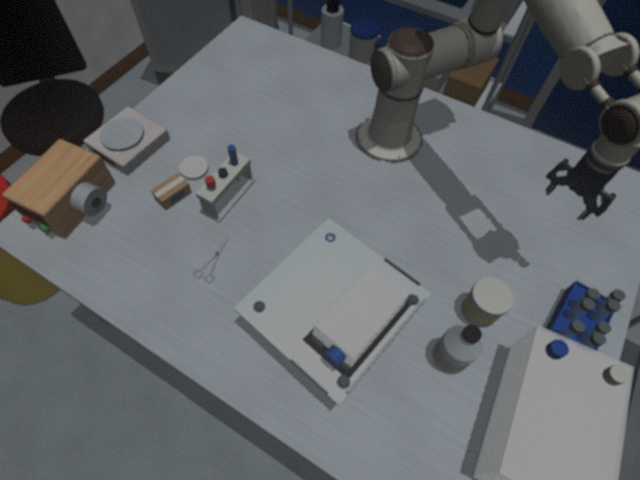

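View pics/top0.png

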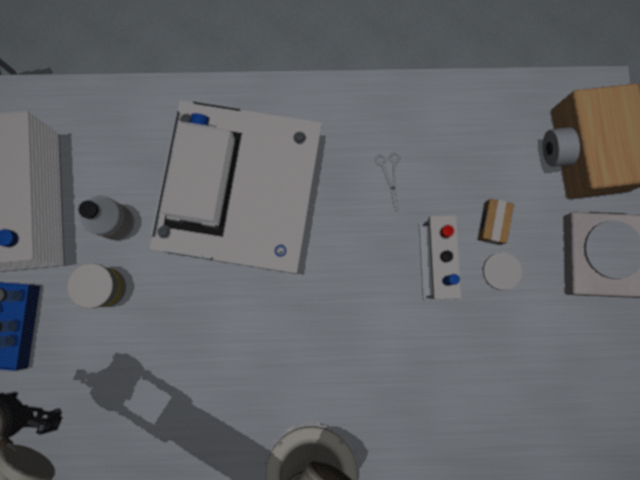

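The blue drift is at about (452,279), the red bolt at (447,231), and the ringed hole at (280,250) in the top view. In the scene view they are at (232,155), (210,183) and (330,238). I'll enlarge both.

Run:
```python
import cv2,numpy as np
t=cv2.imread("pics/top0.png");s=cv2.imread("pics/scene0.png")
def crop(im,x,y,w,h,k): return cv2.resize(im[y:y+h,x:x+w],None,fx=k,fy=k,interpolation=cv2.INTER_CUBIC)
a=crop(t,260,230,40,40,10);b=crop(s,310,218,40,40,10)
cv2.imwrite("pics/hole.png",cv2.convertScaleAbs(np.hstack([a,b]),alpha=1.3))
a=crop(t,410,205,60,100,6);b=crop(s,190,135,70,100,6)
cv2.imwrite("pics/stand.png",cv2.convertScaleAbs(np.hstack([a,b]),alpha=1.3))
```

```text
(no output)
```

View pics/hole.png

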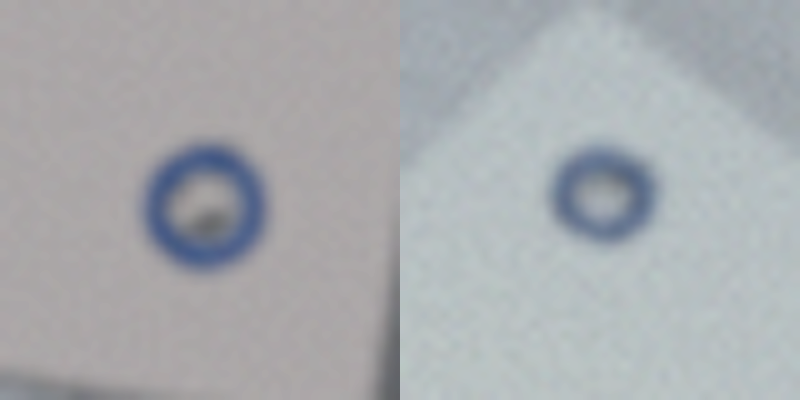

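View pics/stand.png

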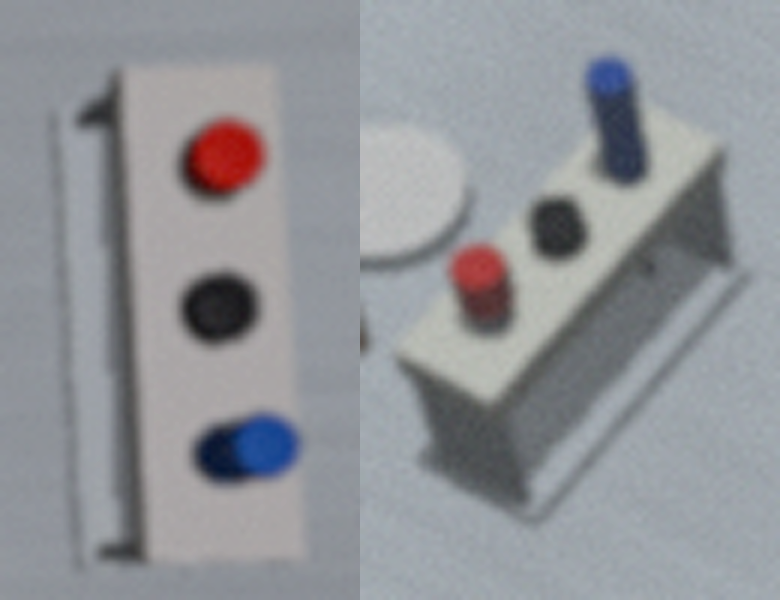

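```bash
cat > h.py <<'E'
import numpy as np
from cell import r
from scipy.spatial.transform import Rotation as Ro
def cam(n):
    c=r.calibration(n);f=240/np.tan(np.radians(c['fov_y']/2));R=np.array(c['R']);t=np.array(c['t'])
    return f,c['cx'],c['cy'],R,t,-R.T@t
def ray(n,p):
    f,cx,cy,R,t,C=cam(n);d=R.T@np.array([(p[0]-cx)/f,(p[1]-cy)/f,1]);return C,d/np.linalg.norm(d)
def tri(pt,ps):
    A=np.zeros((3,3));b=np.zeros(3);rs=[ray("top",pt),ray("scene",ps)]
    for C,d in rs:
        M=np.eye(3)-np.outer(d,d);A+=M;b+=M@C
    X=np.linalg.solve(A,b);return X,[np.linalg.norm(np.cross(X-C,d)) for C,d in rs]
def onz(n,p,z):
    C,d=ray(n,p);return C+d*(z-C[2])/d[2]
def proj(n,X):
    f,cx,cy,R,t,C=cam(n);c=R@X+t;return np.array([cx+f*c[0]/c[2],cy+f*c[1]/c[2]])
E
python3 - <<'E'
from h import *
import cv2
np.set_printoptions(precision=4,suppress=True)
print(cam("top")[5],cam("scene")[5])
H=tri((280.15,250.15),(329.9,237.0));print("hole",H, onz("top",(280.15,250.15),.11),onz("scene",(329.9,237.),.11))
for n,a,b,z in(("drift top",(453.9,278.7),(231.3,147.1),.175),("bolt top",(447.9,229.9),(209.3,178.4),.147),("spare",(446.2,256.0),(222.5,172.),.127)):
    print(n,tri(a,b),onz("top",a,z),onz("scene",b,z))
# stand corners top
for p in((429.5,216.),(456.0,215.8),(460.5,297.5),(433.5,297.7)): print(onz("top",p,.105))
for p in((298,272),(321,122),(180,102),(152,250)): print(onz("top",p,.11))
# dark px
im=cv2.imread("pics/top0.png").astype(int);print(im[243:258,273:288].sum(2)//3)
im=cv2.imread("pics/scene0.png").astype(int);print(im[230:245,322:338].sum(2)//3)
E
```

```text
[0.3782 0.005  1.3637] [1.0758 0.3283 1.1303]
hole (array([0.5173, 0.0616, 0.1119]), [np.float64(0.00024558080351972755), np.float64(0.0002455808035196954)]) [0.5176 0.0614 0.11  ] [0.5161 0.0613 0.11  ]
drift top (array([ 0.4416, -0.3141,  0.1755]), [np.float64(0.00035105453936076927), np.float64(0.0003510545393607485)]) [ 0.4418 -0.3146  0.175 ] [ 0.4411 -0.3141  0.175 ]
bolt top (array([ 0.5515, -0.3135,  0.15  ]), [np.float64(0.00037173245720168303), np.float64(0.0003717324572017035)]) [ 0.5521 -0.3146  0.147 ] [ 0.5498 -0.3151  0.147 ]
spare (array([ 0.4963, -0.3146,  0.1204]), [np.float64(3.0233167322185482e-05), np.float64(3.023316732216917e-05)]) [ 0.4957 -0.3129  0.127 ] [ 0.5001 -0.3103  0.127 ]
[ 0.5914 -0.2847  0.105 ]
[ 0.5908 -0.3462  0.105 ]
[ 0.4027 -0.3461  0.105 ]
[ 0.4034 -0.2847  0.105 ]
[0.467  0.0215 0.11  ]
[ 0.8196 -0.0383  0.11  ]
[0.8741 0.294  0.11  ]
[0.5232 0.353  0.11  ]
[[131 130 129 130 128 127 124 123 124 123 126 128 130 130 128]
 [129 129 131 128 123 114 105 103 101 105 113 123 129 130 130]
 [129 129 125 117 104  93  84  78  77  82  94 110 124 129 12
[... 1065 characters left out ...]
  91  93 101 114 131 143 147]
 [146 145 140 121  96  91  97  99  97  88  83  85 100 124 137 144]
 [148 145 135 112  91  97 109 111 112 104  94  85  91 112 135 142]
 [145 143 131 105  89 103 118 125 125 119 112  91  90 114 134 144]
 [146 142 134 108  88 100 118 130 131 126 109  89  91 117 140 142]
 [146 144 142 115  94  93 108 121 121 115 102  92 100 126 141 146]
 [144 144 142 131 113 100  96 101 104  95  94 100 115 134 141 143]
 [146 145 142 142 135 121 114 103  98  96 104 122 135 144 146 147]
 [144 147 146 143 145 140 136 129 124 124 131 138 144 144 146 147]
 [148 145 142 145 149 145 144 143 140 143 142 145 147 144 147 142]
 [147 146 145 146 144 147 148 146 148 146 146 147 146 142 145 145]]
```

```bash
cat > fit.py <<'E'
from h import *
import cv2
from scipy.optimize import least_squares
ims={n:np.mean([r.get_image(n).astype(float) for _ in range(6)],0) for n in("top","scene")}
np.savez("hole.npz",**ims)
E
python3 fit.py
cat > fit2.py <<'E'
from h import *
import cv2
from scipy.optimize import least_squares
ims=np.load("hole.npz")
yaw=np.radians(-9.65)
def patch(n,c0,W=8):
    u0,v0=int(round(c0[0]))-W,int(round(c0[1]))-W
    return u0,v0,ims[n][v0:v0+2*W+1,u0:u0+2*W+1]
K=6
def geo(n,c,u0,v0,N,d,ro,ld):
    g=(np.arange(N*K)+.5)/K-.5
    U,V=np.meshgrid(u0+g,v0+g)
    f,cx,cy,R,t,C=cam(n)
    D=np.stack([(U-cx)/f,(V-cy)/f,np.ones_like(U)],-1)@R
    at=lambda z:(C+D*((z-C[2])/D[...,2:]))[...,:2]
    h=onz(n,c,.11)[:2]
    A=at(.11)-h;B=at(.104)-h;L=at(.092)-h
    r0=np.hypot(*np.moveaxis(A,-1,0));rB=np.hypot(*np.moveaxis(B,-1,0))
    rl=np.hypot(*np.moveaxis(B-d,-1,0));rL=np.hypot(*np.moveaxis(L-d,-1,0))
    lab=np.zeros(r0.shape,int)           #0 plate
    lab[r0<ro]=1                          #ring
    ins=r0<.007
    lab[ins]=2                            #plate wall
    lug=ins&(rB<.007); lab[lug]=3
    S=B+ld*.006                           # back toward light at plate top
    lab[lug&(np.hypot(*np.moveaxis(S,-1,0))>.007)]=4   # shadowed lug
    op=lug&(rl<.007);lab[op]=5
    return lab
def model(n,p,I):
    u0,v0,P=I;N=P.shape[0]
    lab=geo(n,p[:2],u0,v0,N,p[2:4],p[4],p[6:8])
    M=[]
    for k in range(6):
        m=cv2.GaussianBlur((lab==k).astype(float),(0,0),abs(p[5])*K)
        M.append(cv2.resize(m,(N,N),interpolation=cv2.INTER_AREA).ravel())
    M=np.array(M).T;Y=P.reshape(-1,3)
    from scipy.optimize import nnls
    w=np.vstack([M,.03*np.eye(6)*1]);co=np.stack([nnls(M,Y[:,c])[0] for c in range(3)],1)
    return (M@co-Y),co
if __name__=="__main__":
  from scipy.optimize import minimize
  for n,c in(("top",(280.15,250.15)),("scene",(329.9,237.))):
    I=patch(n,c);res=[]
    for a in np.radians(np.arange(0,360,30)):
        x0=np.array([*c,.007*np.cos(a),.007*np.sin(a),.0115,.7,0,0.3])
        def cost(p):
            rr=np.hypot(p[2],p[3]);pen=max(0,rr-.008)**2+max(0,.006-rr)**2
            return np.mean(model(n,p,I)[0]**2)+pen*1e7+ 50*max(0,np.hypot(p[6],p[7])-1.2)
        sx=np.tile(x0,(9,1));
        for i,s in enumerate([.5,.5,.0015,.0015,.001,.2,.3,.3]): sx[i+1,i]+=s
        o=minimize(cost,x0,method="Nelder-Mead",options=dict(initial_simplex=sx,maxiter=350))
        res.append((o.fun,o.x))
    res.sort(key=lambda t:t[0])
    for f_,x in res[:5]:
        print(n,round(f_,2),"d mm",(x[2:4]*1000).round(1),"c",x[:2].round(2),"ro",x[4].round(4),x[5].round(2),x[6:].round(2), onz(n,x[:2],.11)[:2].round(4))
    print(model(n,res[0][1],I)[1].round(0).tolist())
E
time python3 fit2.py
```

```text
Traceback (most recent call last):
  File "fit2.py", line 51, in <module>
    o=minimize(cost,x0,method="Nelder-Mead",options=dict(initial_simplex=sx,maxiter=350))
  File "fit2.py", line 48, in cost
    return np.mean(model(n,p,I)[0]**2)+pen*1e7+ 50*max(0,np.hypot(p[6],p[7])-1.2)
                   ~~~~~^^^^^^^
  File "fit2.py", line 31, in model
    lab=geo(n,p[:2],u0,v0,N,p[2:4],p[4],p[6:8])
  File "fit2.py", line 16, in geo
    h=onz(n,c,.11)[:2]
      ~~~^^^^^^^^^
  File "h.py", line 15, in onz
    C,d=ray(n,p);return C+d*(z-C[2])/d[2]
        ~~~^^^^^
  File "h.py", line 8, in ray
    f,cx,cy,R,t,C=cam(n);d=R.T@np.array([(p[0]-cx)/f,(p[1]-cy)/f,1]);return C,d/np.linalg.norm(d)
                  ~~~^^^
  File "h.py", line 5, in cam
    c=r.calibration(n);f=240/np.tan(np.radians(c['fov_y']/2));R=np.array(c['R']);t=np.array(c['t'])
ValueError: time passes only in moves, steps and waits

real	0m26.016s
user	0m16.456s
sys	0m3.658s
```

```bash
python3 - <<'E'
from cell import r
import pickle
pickle.dump({n:r.calibration(n) for n in("top","scene")},open("cal.pkl","wb"))
E
sed -i 's/^from cell import r$/from cell import r\nimport pickle\nCAL=pickle.load(open("\.\/cal.pkl","rb"))/; s/c=r.calibration(n)/c=CAL[n]/' h.py; time timeout 500 python3 fit2.py
```

```text
top 7.82 d mm [-6.6 -1.1] c [280.1  250.25] ro 0.0144 0.7 [-0.62 -0.08] [0.5174 0.0615]
top 8.54 d mm [-6.  -0.1] c [280.1  250.25] ro 0.0143 0.76 [-0.17  0.03] [0.5174 0.0615]
top 8.56 d mm [-7.3 -1.2] c [280.09 250.24] ro 0.0144 0.68 [-0.13  0.06] [0.5174 0.0616]
top 9.07 d mm [4.7 4.6] c [280.04 250.29] ro 0.0143 0.83 [ 0.05 -0.26] [0.5173 0.0617]
top 9.09 d mm [-6.3 -2.5] c [280.06 250.26] ro 0.0144 0.67 [-0.7  -0.55] [0.5173 0.0616]
[[132.0, 128.0, 128.0], [61.0, 74.0, 103.0], [184.0, 148.0, 83.0], [124.0, 123.0, 126.0], [210.0, 185.0, 139.0], [90.0, 89.0, 87.0]]
scene 2.84 d mm [-7.  -1.5] c [329.91 236.98] ro 0.0142 0.91 [-0.49  0.15] [0.516  0.0613]
scene 2.94 d mm [5.9 2.8] c [329.93 237.  ] ro 0.0144 0.84 [ 0.26 -0.09] [0.5161 0.0613]
scene 3.14 d mm [-6.1 -3.5] c [329.89 236.98] ro 0.0145 0.82 [-0.4  -0.05] [0.5161 0.0612]
scene 3.33 d mm [2.2 6.6] c [329.9  237.04] ro 0.0143 0.88 [-0.42  0.33] [0.5162 0.0613]
scene 3.39 d mm [ 7.1 -0.6] c [329.9 237. ] ro 0.0146 0.84 [ 0.01 -0.  ] [0.5161 0.0613]
[[141.0, 147.0, 149.0], [62.0, 75.0, 100.0], [116.0, 118.0, 112.0], [180.0, 180.0, 172.0], [288.0, 265.0, 218.0], [107.0, 113.0, 120.0]]
real	1m53.083s
user	1m39.111s
sys	0m8.150s
```

```bash
cat >> h.py <<'E'
def tool():
    s=r.get_state();R=Ro.from_quat(s['eef_rot']).as_matrix();return s,np.array(s['position']),R
def yawz(R): return np.degrees(np.arctan2(R[1,2],R[0,2]))
def target(yaw_deg):
    a=np.radians(yaw_deg);x=np.array([0,0,-1.]);z=np.array([np.cos(a),np.sin(a),0]);return np.stack([x,np.cross(z,x),z],1)
def rows(P,R,wps,step=45.,ang=8.):
    """wps: list of (pos,R). prints rows"""
    for p,Rt in wps:
        p=np.array(p);rv=Ro.from_matrix(R.T@Rt).as_rotvec(degrees=True)
        n=int(max(1,np.ceil(np.linalg.norm(p-P)*1000/step),np.ceil(np.abs(rv).max()/ang)))
        d=(p-P)/n;out=[]
        for i in range(n):
            sh=R.T@d/.05;out.append([round(float(v),3) for v in sh]+[round(float(v),2) for v in rv/n])
            R=R@Ro.from_rotvec(rv/n,degrees=True).as_matrix()
        P=p;R=Rt
        print("->",p.round(4),n);[print(o) for o in out]
def show():
    s,P,R=tool();print("t",round(s['time'],2),"P",P.round(4),"yaw",yawz(R).round(2),"xaxis",R[:,0].round(3),"F",np.round(s['force'],1),"M",np.round(s['moment'],2),"open",round(s['opening'],3),"q",np.round(s['q'],2));return s,P,R
E
python3 - <<'E'
from h import *
s,P,R=show();print(R.round(3))
psi=np.degrees(np.arctan2(-1.2,-6.8));print(psi)
rows(P,R,[((.442,-.3145,.25),target(10))])
E
```

```text
t 0.7 P [0.2068 0.5365 0.2313] yaw 68.93 xaxis [-0.  0. -1.] F [-0.5  0.4 -0.4] M [ 0.07 -0.   -0.07] open 0.999 q [ 0.99  0.16  1.6   0.    1.39 -0.21]
[[-0.    -0.933  0.36 ]
 [ 0.     0.36   0.933]
 [-1.     0.     0.   ]]
-169.9920201985587
-> [ 0.442  -0.3145  0.25  ] 20
[-0.019, -0.525, -0.71, 2.95, 0.0, -0.0]
[-0.019, -0.561, -0.682, 2.95, 0.0, -0.0]
[-0.019, -0.596, -0.652, 2.95, 0.0, -0.0]
[-0.019, -0.628, -0.62, 2.95, 0.0, -0.0]
[-0.019, -0.659, -0.587, 2.95, 0.0, -0.0]
[-0.019, -0.689, -0.553, 2.95, 0.0, -0.0]
[-0.019, -0.716, -0.516, 2.95, 0.0, -0.0]
[-0.019, -0.742, -0.479, 2.95, 0.0, -0.0]
[-0.019, -0.765, -0.44, 2.95, 0.0, -0.0]
[-0.019, -0.787, -0.4, 2.95, 0.0, -0.0]
[-0.019, -0.807, -0.359, 2.95, 0.0, -0.0]
[-0.019, -0.824, -0.317, 2.95, 0.0, -0.0]
[-0.019, -0.839, -0.275, 2.95, 0.0, -0.0]
[-0.019, -0.852, -0.231, 2.95, 0.0, -0.0]
[-0.019, -0.863, -0.187, 2.95, 0.0, -0.0]
[-0.019, -0.871, -0.142, 2.95, 0.0, -0.0]
[-0.019, -0.878, -0.097, 2.95, 0.0, -0.0]
[-0.019, -0.881, -0.052, 2.95, 0.0, -0.0]
[-0.019, -0.883, -0.007, 2.95, 0.0, -0.0]
[-0.019, -0.882, 0.039, 2.95, 0.0, -0.0]
```

```bash
python3 -m creep '[[-0.02,-0.525,-0.71,2.95,0,0,0],[-0.02,-0.56,-0.68,2.95,0,0,0],[-0.02,-0.6,-0.65,2.95,0,0,0],[-0.02,-0.63,-0.62,2.95,0,0,0],[-0.02,-0.66,-0.59,2.95,0,0,0],[-0.02,-0.69,-0.55,2.95,0,0,0],[-0.02,-0.72,-0.52,2.95,0,0,0],[-0.02,-0.74,-0.48,2.95,0,0,0],[-0.02,-0.765,-0.44,2.95,0,0,0],[-0.02,-0.79,-0.4,2.95,0,0,0]]'
python3 - <<'E'
from h import *
s,P,R=show()
rows(P,R,[((.442,-.3145,.25),target(10))])
E
```

```text
time: 1.7
position: [0.3242, 0.0994, 0.2413]
eef_rot: [-0.236, 0.664, 0.235, 0.669]
force: [1.5, -0.6, 0.1]
opening: 1.005
t 1.7 P [0.3242 0.0994 0.2413] yaw 38.95 xaxis [ 0.007  0.001 -1.   ] F [ 1.5 -0.6  0.1] M [-0.02 -0.03  0.02] open 1.005 q [-0.06 -0.54  2.18  0.    1.5  -0.74]
-> [ 0.442  -0.3145  0.25  ] 10
[-0.016, -0.792, -0.337, 2.9, 0.04, 0.01]
[-0.016, -0.808, -0.297, 2.9, 0.04, 0.01]
[-0.016, -0.822, -0.255, 2.9, 0.04, 0.01]
[-0.016, -0.834, -0.214, 2.9, 0.04, 0.01]
[-0.016, -0.844, -0.171, 2.9, 0.04, 0.01]
[-0.017, -0.851, -0.128, 2.9, 0.04, 0.01]
[-0.017, -0.856, -0.085, 2.9, 0.04, 0.01]
[-0.017, -0.86, -0.042, 2.9, 0.04, 0.01]
[-0.017, -0.861, 0.002, 2.9, 0.04, 0.01]
[-0.017, -0.86, 0.045, 2.9, 0.04, 0.01]
```

```bash
python3 -m creep '[[-0.016,-0.79,-0.34,2.9,0.04,0,0],[-0.016,-0.81,-0.3,2.9,0.04,0,0],[-0.016,-0.82,-0.255,2.9,0.04,0,0],[-0.016,-0.835,-0.21,2.9,0.04,0,0],[-0.016,-0.845,-0.17,2.9,0.04,0,0],[-0.016,-0.85,-0.13,2.9,0.04,0,0],[-0.016,-0.86,-0.085,2.9,0.04,0,0],[-0.016,-0.86,-0.04,2.9,0.04,0,0],[-0.016,-0.86,0,2.9,0.04,0,0],[-0.016,-0.86,0.045,2.9,0.04,0,0]]' >/dev/null
python3 - <<'E'
from h import *
import cv2
for n in("top","scene"):cv2.imwrite(f"pics/{n}1.png",r.get_image(n)[:,:,::-1])
t=cv2.imread("pics/top1.png");s=cv2.imread("pics/scene1.png")
def crop(im,x,y,w,h,k): return cv2.resize(im[y:y+h,x:x+w],None,fx=k,fy=k,interpolation=cv2.INTER_CUBIC)
cv2.imwrite("pics/c1.png",cv2.convertScaleAbs(np.hstack([crop(t,400,200,100,140,4),crop(s,170,90,100,140,4)]),alpha=1.4))
s,P,R=show()
rows(P,R,[((.442,-.3145,.137),target(10))])
E
```

```text
t 2.8 P [ 0.4381 -0.339   0.2534] yaw 8.22 xaxis [ 0.01  -0.006 -1.   ] F [-0.3  1.1 -0.2] M [ 0.02  0.04 -0.02] open 0.999 q [-0.88  0.08  1.64  0.    1.41 -1.02]
-> [ 0.442  -0.3145  0.137 ] 3
[0.775, 0.164, 0.042, -0.59, 0.16, 0.15]
[0.775, 0.161, 0.046, -0.59, 0.16, 0.15]
[0.776, 0.159, 0.05, -0.59, 0.16, 0.15]
```

View pics/c1.png

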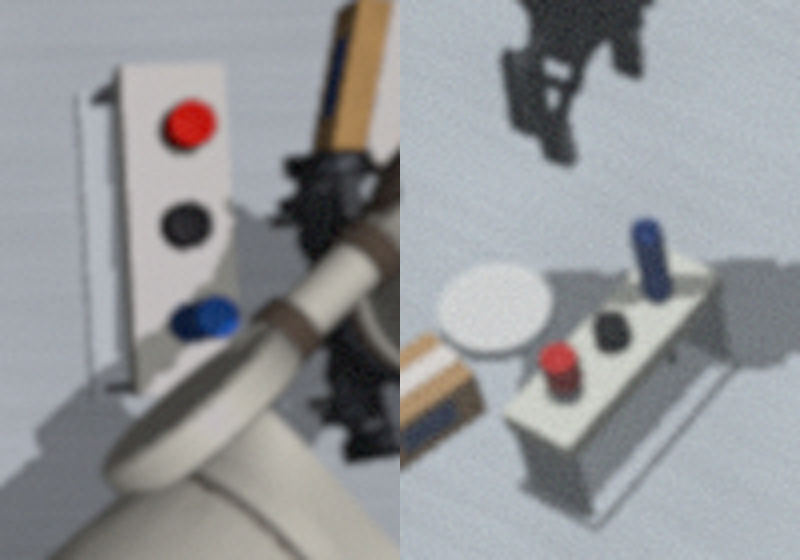

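```bash
python3 -m creep '[[0.5,0.49,0.135,-1.7,0.5,0.45,0],[0,0,0,0,0,0,60],[0,0,0,0,0,0,60]]' >/dev/null
python3 - <<'E'
from h import *
import cv2
for n in("top","scene"):cv2.imwrite(f"pics/{n}2.png",r.get_image(n)[:,:,::-1])
t=cv2.imread("pics/top2.png");s=cv2.imread("pics/scene2.png")
def crop(im,x,y,w,h,k): return cv2.resize(im[y:y+h,x:x+w],None,fx=k,fy=k,interpolation=cv2.INTER_CUBIC)
cv2.imwrite("pics/c2.png",cv2.convertScaleAbs(np.hstack([crop(t,400,200,100,140,4),crop(s,170,90,100,140,4)]),alpha=1.4))
s,P,R=show()
rows(P,R,[((.442,-.3145,.137),target(10))])
print(proj("scene",P),proj("top",P))
E
```

```text
t 3.2 P [ 0.4415 -0.3146  0.228 ] yaw 9.85 xaxis [-0.  0. -1.] F [ 0.4  0.2 -0.4] M [0.06 0.05 0.01] open 0.764 q [-0.84  0.08  1.69  0.    1.37 -1.01]
-> [ 0.442  -0.3145  0.137 ] 3
[0.606, -0.0, 0.003, -0.05, -0.0, -0.01]
[0.606, -0.0, 0.003, -0.05, -0.0, -0.01]
[0.606, -0.0, 0.003, -0.05, -0.0, -0.01]
[228.38920908 133.88095181] [460.7253657  277.34522934]
```

View pics/c2.png

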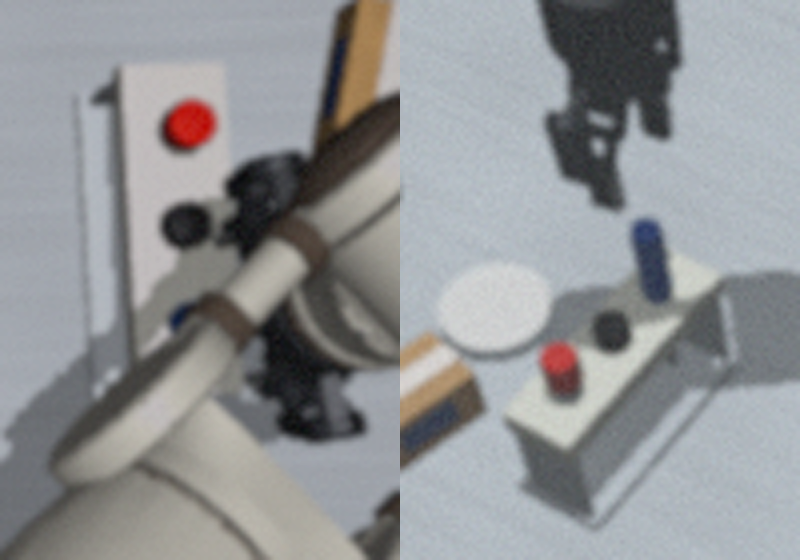

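The fingertips straddle the drift: their midpoint is at about (228,132) in the scene view against (228,134) predicted. I'll go down and grip.

```bash
python3 -m creep '[[0.6,0,0,0,0,0,60],[0.6,0,0,0,0,0,60],[0.5,0,0,0,0,0,60],[0.1,0,0,0,0,0,60],[0,0,0,0,0,0,60]]' >/dev/null
python3 - <<'E'
from h import *
show()
E
python3 -m creep '[[0,0,0,0,0,0,255],[0,0,0,0,0,0,255],[0,0,0,0,0,0,255],[0,0,0,0,0,0,255],[0,0,0,0,0,0,255],[0,0,0,0,0,0,255]]' 110 >/dev/null
python3 - <<'E'
from h import *
show()
E
```

```text
t 3.7 P [ 0.4444 -0.3189  0.143 ] yaw 9.82 xaxis [ 0.009 -0.011 -1.   ] F [0.3 0.2 1.1] M [-0.    0.   -0.04] open 0.768 q [-0.84  0.16  1.78 -0.    1.19 -1.01]
t 4.3 P [ 0.4453 -0.3208  0.148 ] yaw 9.83 xaxis [ 0.012 -0.016 -1.   ] F [-0.3  0.2 -1.2] M [ 0.03  0.17 -0.03] open 0.248 q [-0.84  0.16  1.77 -0.    1.19 -1.01]
```

```bash
python3 -m creep '[[0,0,0,0,0,0,120],[0,0,0,0,0,0,120],[0,0,0,0,0,0,120]]'
python3 - <<'E'
from h import *
s,P,R=show()
rows(P,R,[((.442,-.3145,.137),target(10))])
E
```

```text
time: 4.6
position: [0.4464, -0.3214, 0.1489]
eef_rot: [-0.067, 0.7, 0.054, 0.709]
force: [0.3, -0.9, 0.1]
opening: 0.529
t 4.6 P [ 0.4464 -0.3214  0.1489] yaw 9.83 xaxis [ 0.015 -0.017 -1.   ] F [ 0.3 -0.9  0.1] M [ 0.06 -0.02 -0.02] open 0.529 q [-0.84  0.16  1.77 -0.    1.19 -1.01]
-> [ 0.442  -0.3145  0.137 ] 1
[0.233, 0.156, -0.066, -0.18, 0.66, 1.13]
```

```bash
python3 -m creep '[[0.233,0.156,-0.066,-0.18,0.66,1.13,120],[0,0,0,0,0,0,120]]'>/dev/null
python3 - <<'E'
from h import *
s,P,R=show()
rows(P,R,[((.442,-.3145,.137),target(10))])
E
```

```text
t 4.8 P [ 0.442  -0.3141  0.1365] yaw 10.01 xaxis [-0.     0.001 -1.   ] F [ 0.3  0.5 -0.7] M [0.05 0.03 0.06] open 0.53 q [-0.84  0.17  1.78  0.    1.19 -1.02]
-> [ 0.442  -0.3145  0.137 ] 1
[-0.01, -0.007, -0.001, 0.01, -0.01, -0.05]
```

Centred and vertical. Now I'll grip.

```bash
python3 -m creep '[[0,0,0,0,0,0,200],[0,0,0,0,0,0,255],[0,0,0,0,0,0,255],[0,0,0,0,0,0,255],[0,0,0,0,0,0,255]]' 110 >/dev/null
python3 - <<'E'
from h import *
s,P,R=show()
E
```

```text
t 5.3 P [ 0.442  -0.3139  0.1362] yaw 10.02 xaxis [-0.     0.001 -1.   ] F [-0.1 -0.5 -0.8] M [ 0.04 -0.04  0.01] open 0.255 q [-0.84  0.17  1.78  0.    1.19 -1.02]
```

```bash
python3 -m creep '[[-0.2,0,0,0,0,0,255],[-0.5,0,0,0,0,0,255],[-0.7,0,0,0,0,0,255],[-0.8,0,0,0,0,0,255],[-0.6,0,0,0,0,0,255],[-0.3,0,0,0,0,0,255],[0,0,0,0,0,0,255]]' >/dev/null
python3 - <<'E'
from h import *
import cv2
for n in("top","scene"):cv2.imwrite(f"pics/{n}3.png",r.get_image(n)[:,:,::-1])
s,P,R=show()
rows(P,R,[((.515,.061,.29),target(10))])
print(proj("scene",P-[0,0,.116]))
t=cv2.imread("pics/top3.png");s=cv2.imread("pics/scene3.png")
def crop(im,x,y,w,h,k): return cv2.resize(im[y:y+h,x:x+w],None,fx=k,fy=k,interpolation=cv2.INTER_CUBIC)
cv2.imwrite("pics/c3.png",cv2.convertScaleAbs(crop(s,170,50,130,140,4),alpha=1.4))
E
```

```text
t 6.1 P [ 0.4396 -0.312   0.2941] yaw 10.01 xaxis [-0.008  0.008 -1.   ] F [-0.6  0.4 -2.6] M [0.02 0.01 0.03] open 0.254 q [-0.84  0.04  1.6  -0.    1.51 -1.02]
-> [0.515 0.061 0.29 ] 9
[0.015, 0.787, 0.309, 0.0, -0.04, -0.06]
[0.014, 0.787, 0.309, 0.0, -0.04, -0.06]
[0.013, 0.787, 0.309, 0.0, -0.04, -0.06]
[0.013, 0.787, 0.309, 0.0, -0.04, -0.06]
[0.012, 0.787, 0.309, 0.0, -0.04, -0.06]
[0.012, 0.787, 0.309, 0.0, -0.04, -0.06]
[0.011, 0.787, 0.309, 0.0, -0.04, -0.06]
[0.01, 0.787, 0.309, 0.0, -0.04, -0.06]
[0.01, 0.787, 0.309, 0.0, -0.04, -0.06]
[232.08487967 146.29860579]
```

View pics/c3.png

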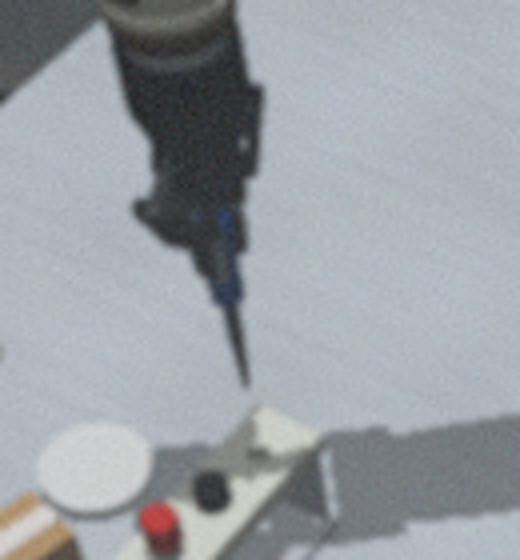

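```bash
python3 -m creep '[[0,0.4,0.15,0,0,0,255],[0,0.8,0.31,0,0,0,255],[0,0.8,0.31,0,0,0,255],[0,0.8,0.31,0,0,0,255],[0,0.8,0.31,0,0,0,255],[0,0.8,0.31,0,0,0,255],[0,0.8,0.31,0,0,0,255],[0,0.8,0.31,0,0,0,255],[0,0.4,0.15,0,0,0,255],[0,0,0,0,0,0,255]]' >/dev/null
python3 - <<'E'
from h import *
s,P,R=show()
rows(P,R,[((.515,.061,.25),target(10))])
E
```

```text
t 7.1 P [0.4987 0.0402 0.2764] yaw 9.76 xaxis [-0.039  0.024 -0.999] F [-0.2 -0.4 -3.1] M [-0.05 -0.05 -0.01] open 0.254 q [-0.17 -0.04  1.71  0.02  1.51 -0.34]
-> [0.515 0.061 0.25 ] 1
[0.525, 0.339, 0.41, -0.27, -1.99, -1.73]
```

```bash
python3 -m creep '[[0.5,0.34,0.39,-0.27,-1.99,-1.73,255],[0,0,0,0,0,0,255]]' >/dev/null
python3 - <<'E'
from h import *
s,P,R=show()
rows(P,R,[((.5136,.0608,.236),target(10))])
E
```

```text
t 7.3 P [0.5128 0.0611 0.2472] yaw 10.03 xaxis [-0.004 -0.001 -1.   ] F [-1.5 -1.3 -3.5] M [-0.01  0.14  0.03] open 0.256 q [-0.11 -0.    1.74 -0.    1.41 -0.29]
-> [0.5136 0.0608 0.236 ] 1
[0.224, -0.009, 0.015, 0.03, -0.24, 0.03]
```

```bash
python3 -m creep '[[0.224,-0.01,0.015,0,-0.24,0,255],[0,0,0,0,0,0,255]]' >/dev/null
python3 - <<'E'
from h import *
import cv2
ims={n:np.mean([r.get_image(n).astype(float) for _ in range(3)],0).astype(np.uint8)[:,:,::-1] for n in("top","scene")}
for n in ims: cv2.imwrite(f"pics/{n}4.png",ims[n])
s,P,R=show()
T=P+R[:,0]*.1162
print(T,proj("scene",T),proj("top",T))
rows(P,R,[((.5136,.0608,.236),target(10))])
def crop(im,x,y,w,h,k): return cv2.resize(im[y:y+h,x:x+w],None,fx=k,fy=k,interpolation=cv2.INTER_CUBIC)
cv2.imwrite("pics/c4.png",cv2.convertScaleAbs(np.hstack([crop(ims["top"],255,215,50,70,8),crop(ims["scene"],305,190,50,70,8)]),alpha=1.4))
E
```

```text
t 7.8 P [0.5146 0.0597 0.237 ] yaw 10.01 xaxis [ 0.003 -0.001 -1.   ] F [-1.2 -0.5 -2.9] M [ 0.   -0.01 -0.01] open 0.255 q [-0.12  0.    1.75 -0.    1.38 -0.29]
[0.51498751 0.0594938  0.12077991] [329.74296315 234.31773684] [280.79293001 250.75914031]
-> [0.5136 0.0608 0.236 ] 1
[0.019, 0.026, -0.016, 0.01, 0.17, 0.12]
```

View pics/c4.png

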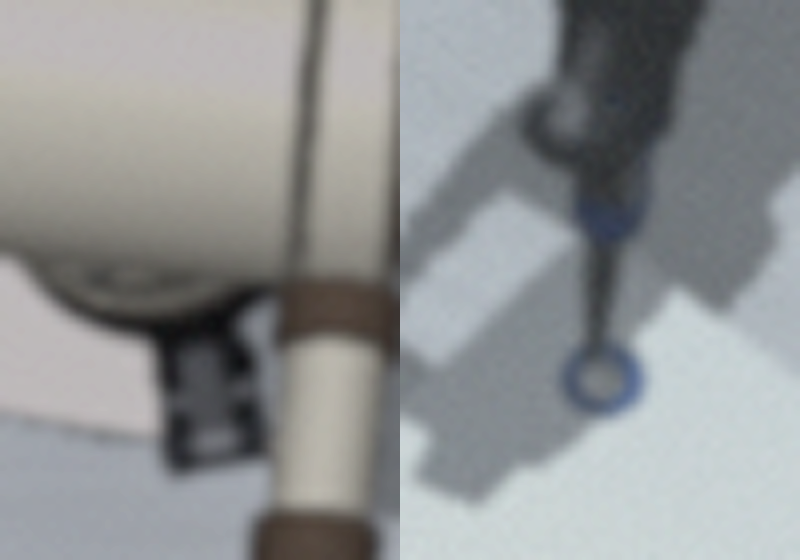

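```bash
python3 -m creep '[[0.05,0.026,-0.016,0,0.17,0.12,255],[0.05,0,0,0,0,0,255],[0,0,0,0,0,0,255]]' >/dev/null
python3 - <<'E'
from h import *
s,P,R=show();T=P+R[:,0]*.1162;print(T)
rows(P,R,[((.5136,.0608,.223),target(10))])
E
```

```text
t 8.1 P [0.5141 0.0605 0.2327] yaw 9.98 xaxis [ 0.002 -0.    -1.   ] F [ 0.2 -0.1 -2.3] M [-0.01  0.    0.01] open 0.255 q [-0.12  0.01  1.76  0.    1.38 -0.29]
[0.51429034 0.0604532  0.11647191]
-> [0.5136 0.0608 0.223 ] 1
[0.193, 0.008, -0.009, -0.02, 0.09, 0.02]
```

```bash
python3 -m creep '[[0.06,0.008,-0.009,0,0.09,0.02,255],[0.06,0,0,0,0,0,255],[0.06,0,0,0,0,0,255]]' >/dev/null
python3 - <<'E'
from h import *
s,P,R=show();T=P+R[:,0]*.1162;print(T)
rows(P,R,[((.5136,.0608,.219),target(10))])
E
```

```text
t 8.4 P [0.5138 0.0609 0.2234] yaw 9.99 xaxis [ 0.001 -0.    -1.   ] F [-0.1  0.7 -2.6] M [-0.   -0.04  0.05] open 0.254 q [-0.12  0.01  1.77 -0.    1.36 -0.29]
[0.51391359 0.06083792 0.10724156]
-> [0.5136 0.0608 0.219 ] 1
[0.089, -0.0, -0.005, -0.01, 0.04, 0.02]
```

```bash
python3 -m creep '[[0.05,0,-0.003,0,0,0,255],[0.05,0,-0.002,0,0,0,255],[0.03,0,0,0,0,0,255]]' >/dev/null
python3 - <<'E'
from h import *
s,P,R=show();T=P+R[:,0]*.1162;print(T)
rows(P,R,[((.5136,.0608,.21),target(10))])
E
```

```text
t 8.7 P [0.5141 0.0607 0.219 ] yaw 10.01 xaxis [ 0.002 -0.001 -1.   ] F [-3.2  1.1  8.5] M [ 0.05  1.11 -0.02] open 0.255 q [-0.12  0.02  1.77 -0.    1.35 -0.29]
[0.51434802 0.06062026 0.10283897]
-> [0.5136 0.0608 0.21  ] 1
[0.181, 0.004, -0.01, 0.01, 0.12, 0.06]
```

```bash
python3 -m creep '[[-0.05,0,0,0,0.1,0.06,255],[0,0,-0.04,0,0,0,255],[0.04,0,0,0,0,0,255],[0.04,0,0,0,0,0,255]]' >/dev/null
python3 - <<'E'
from h import *
s,P,R=show();T=P+R[:,0]*.1162;print(T)
rows(P,R,[((.5125,.0605,.215),target(10))])
E
```

```text
t 9.1 P [0.5123 0.0605 0.2177] yaw 10.0 xaxis [ 0.001  0.    -1.   ] F [ 0.1  1.  -1.2] M [ 0.17  0.14 -0.03] open 0.259 q [-0.12  0.01  1.78  0.    1.35 -0.29]
[0.51244971 0.06050512 0.10151844]
-> [0.5125 0.0605 0.215 ] 1
[0.054, -0.0, 0.004, 0.0, 0.08, -0.01]
```

```bash
python3 -m creep '[[0.05,0,0,0,0,0,255],[0.05,0,0,0,0,0,255]]' >/dev/null
python3 - <<'E'
from h import *
s,P,R=show();T=P+R[:,0]*.1162;print(T)
E
```

```text
t 9.3 P [0.5121 0.0609 0.212 ] yaw 10.01 xaxis [ 0.001  0.001 -1.   ] F [ 0.1  1.1 -0.6] M [0.31 0.03 0.02] open 0.258 q [-0.12  0.02  1.79  0.    1.34 -0.29]
[0.51220135 0.06111648 0.09578659]
```

```bash
python3 -m creep '[[0.08,0,-0.003,0,0,0,255],[0.08,0,-0.003,0,0,0,255],[0.08,0,-0.003,0,0,0,255]]' >/dev/null
python3 - <<'E'
from h import *
s,P,R=show();T=P+R[:,0]*.1162;print(T)
E
```

```text
t 9.6 P [0.5123 0.0614 0.2026] yaw 10.03 xaxis [ 0.003  0.002 -1.   ] F [-6.6  1.3 14.9] M [0.44 1.61 0.01] open 0.251 q [-0.12  0.03  1.8   0.    1.32 -0.29]
[0.51259417 0.06170254 0.08638142]
```

```bash
python3 -m creep '[[0.0,0,-0.025,0,0.17,0.1,255],[0.04,0,-0.01,0,0,0,255]]' >/dev/null
python3 - <<'E'
from h import *
s,P,R=show();T=P+R[:,0]*.1162;print(T)
E
```

```text
t 9.8 P [0.5116 0.0615 0.2016] yaw 10.03 xaxis [ 0.002  0.004 -1.   ] F [-1.9  2.3 10.8] M [ 0.43  0.62 -0.02] open 0.26 q [-0.12  0.03  1.8   0.    1.31 -0.29]
[0.51190922 0.06195502 0.08535668]
```

```bash
python3 -m creep '[[0.08,0.005,-0.015,0,0,0,255],[0.08,0.005,-0.015,0,0,0,255]]' >/dev/null
python3 - <<'E'
from h import *
s,P,R=show();T=P+R[:,0]*.1162;print(T)
E
```

```text
t 10.0 P [0.5115 0.0616 0.198 ] yaw 10.05 xaxis [ 0.006  0.004 -1.   ] F [-5.5  2.1 14.1] M [0.41 1.45 0.05] open 0.257 q [-0.12  0.03  1.81  0.    1.3  -0.29]
[0.51217974 0.06200675 0.08178422]
```

```bash
python3 -m creep '[[0.08,0,-0.03,0,0.2,0.1,255],[0.08,0,-0.03,0,0.1,0.1,255]]' >/dev/null
python3 - <<'E'
from h import *
s,P,R=show();T=P+R[:,0]*.1162;print(T)
E
```

```text
t 10.2 P [0.5111 0.0613 0.1952] yaw 10.07 xaxis [ 0.008  0.006 -1.   ] F [-3.9  1.5 13. ] M [ 0.6   0.83 -0.  ] open 0.253 q [-0.12  0.03  1.81  0.01  1.3  -0.3 ]
[0.51194483 0.06205948 0.07898838]
```

```bash
cat > ck.py <<'E'
from h import *
s,P,R=show();T=P+R[:,0]*.1162;print("tip",T.round(4))
print("upright corr",Ro.from_matrix(R.T@target(10)).as_rotvec(degrees=True).round(2))
E
python3 -m creep '[[0.08,0,-0.05,0,0.4,0.3,255],[0.08,0,-0.05,0,0.3,0.2,255]]' >/dev/null; python3 ck.py
```

```text
t 10.4 P [0.5106 0.0609 0.193 ] yaw 10.08 xaxis [ 0.006  0.013 -1.   ] F [ 0.3  3.  11.4] M [0.66 0.01 0.05] open 0.254 q [-0.13  0.03  1.82  0.01  1.29 -0.31]
tip [0.5114 0.0624 0.0768]
upright corr [ 0.09  0.5  -0.68]
```

```bash
python3 -m creep '[[0.08,0.01,-0.03,0,0.5,-0.7,255],[0.1,0,-0.03,0,0.2,-0.3,255]]' >/dev/null; python3 ck.py
```

```text
t 10.6 P [0.5108 0.0618 0.1897] yaw 10.05 xaxis [ 0.006 -0.004 -1.   ] F [-4.3  3.8 14.5] M [0.99 1.12 0.02] open 0.257 q [-0.11  0.03  1.82 -0.    1.29 -0.29]
tip [0.5116 0.0613 0.0735]
upright corr [0.05 0.31 0.3 ]
```

```bash
python3 -m creep '[[0.12,0,-0.04,0,0.3,0.2,255],[0.12,0,-0.04,0,0.3,0.1,255]]' >/dev/null; python3 ck.py
```

```text
t 10.8 P [0.5104 0.0619 0.1836] yaw 10.09 xaxis [ 0.005 -0.    -1.   ] F [-1.4  1.9 13.4] M [ 0.64  0.55 -0.01] open 0.254 q [-0.11  0.04  1.82  0.    1.28 -0.29]
tip [0.511  0.0619 0.0674]
upright corr [0.09 0.26 0.05]
```

```bash
python3 -m creep '[[0.12,0,-0.04,0,0.3,0,255],[0.12,0,-0.04,0,0.3,0,255]]' >/dev/null; python3 ck.py
```

```text
t 11.0 P [0.5101 0.0618 0.1773] yaw 10.11 xaxis [ 0.004 -0.001 -1.   ] F [-2.3  3.1 13.6] M [ 0.8   0.58 -0.01] open 0.257 q [-0.11  0.04  1.83 -0.    1.26 -0.29]
tip [0.5105 0.0617 0.0611]
upright corr [0.1  0.21 0.09]
```

```bash
python3 -m creep '[[0.14,0.01,-0.04,0.1,0.3,0,255],[0.14,0.01,-0.04,0,0.3,0,255]]' >/dev/null; python3 ck.py
```

```text
t 11.2 P [0.5096 0.0622 0.1691] yaw 10.01 xaxis [ 0.003 -0.003 -1.   ] F [-1.3  2.1 12.6] M [0.45 0.63 0.04] open 0.257 q [-0.11  0.05  1.84 -0.    1.25 -0.29]
tip [0.5099 0.0618 0.0529]
upright corr [0.01 0.13 0.21]
```

```bash
python3 -m creep '[[0.14,0.01,-0.04,0.1,0.3,0,255],[0.14,0.01,-0.04,0,0.3,0,255]]' >/dev/null; python3 ck.py
```

```text
t 11.4 P [0.5092 0.0623 0.1602] yaw 9.93 xaxis [ 0.002 -0.006 -1.   ] F [-1.5  2.3  9.2] M [ 0.41  0.25 -0.02] open 0.256 q [-0.11  0.06  1.85 -0.01  1.23 -0.28]
tip [0.5094 0.0616 0.044 ]
upright corr [-0.07  0.05  0.35]
```

```bash
python3 -m creep '[[0.1,0,-0.02,0,0.1,0.35,255],[0.1,0,-0.01,0,0.1,0,255]]' >/dev/null; python3 ck.py
```

```text
t 11.6 P [0.5093 0.0618 0.154 ] yaw 9.96 xaxis [ 0.001 -0.001 -1.   ] F [-5.1  1.9 12. ] M [ 0.44  1.27 -0.04] open 0.258 q [-0.11  0.07  1.85 -0.    1.22 -0.29]
tip [0.5095 0.0617 0.0378]
upright corr [-0.04  0.05  0.09]
```

```bash
python3 -m creep '[[0.09,0,-0.02,0,0,0,255],[0.05,0,-0.01,0,0,0,255],[0,0,0,0,0,0,255],[0,0,0,0,0,0,255]]' >/dev/null; python3 ck.py
python3 - <<'E'
from h import *
import cv2
im=r.get_image("scene")[:,:,::-1]
cv2.imwrite("pics/c5.png",cv2.convertScaleAbs(cv2.resize(im[170:270,280:380],None,fx=6,fy=6,interpolation=cv2.INTER_CUBIC),alpha=1.4))
E
```

```text
t 12.0 P [0.509  0.062  0.1505] yaw 9.99 xaxis [ 0.004 -0.001 -1.   ] F [-1.2  2.   0.6] M [ 0.31  0.16 -0.01] open 0.253 q [-0.11  0.07  1.86 -0.    1.21 -0.29]
tip [0.5095 0.0618 0.0343]
upright corr [-0.01  0.2   0.1 ]
```

View pics/c5.png

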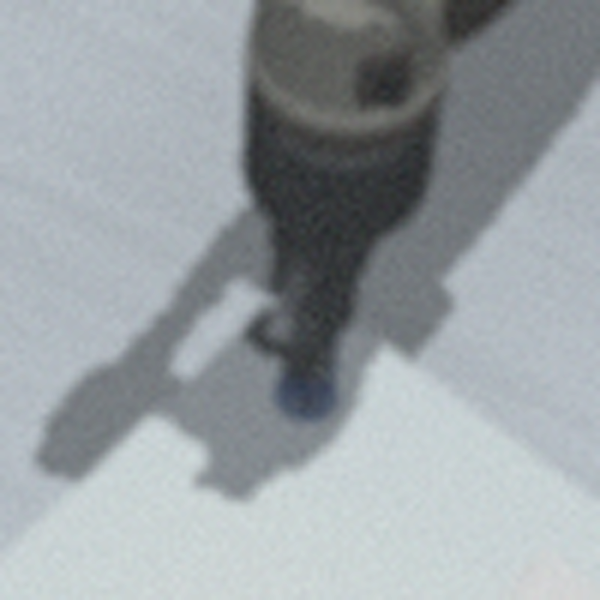

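```bash
python3 -m creep '[[0.07,0,-0.01,0,0.1,0.1,255],[0.07,0,-0.01,0,0.1,0,255],[0.04,0,0,0,0,0,255],[0,0,0,0,0,0,255],[0,0,0,0,0,0,255]]' >/dev/null; python3 ck.py
```

```text
t 12.55 P [0.5092 0.0619 0.145 ] yaw 10.01 xaxis [ 0.002  0.    -1.   ] F [-0.4  1.5  1.6] M [ 0.31  0.23 -0.01] open 0.255 q [-0.12  0.08  1.86  0.    1.2  -0.29]
tip [0.5094 0.0619 0.0288]
upright corr [0.01 0.1  0.02]
```

```bash
python3 -m creep '[[-0.2,0,0,0,0,0,255],[-0.2,0,0,0,0,0,255],[-0.2,0,0,0,0,0,255],[-0.2,0,0,0,0,0,255]]' >/dev/null; python3 ck.py
```

```text
t 12.95 P [0.5083 0.0616 0.1838] yaw 9.99 xaxis [-0.001  0.    -1.   ] F [-0.6 -0.8 -3.1] M [ 0.03 -0.04 -0.04] open 0.253 q [-0.12  0.04  1.82 -0.    1.28 -0.29]
tip [0.5082 0.0616 0.0676]
upright corr [-0.01 -0.04 -0.01]
```

Force is only the drift's weight, so it is free. I'll continue up, correcting x by +0.9 mm.

```bash
python3 -m creep '[[-0.3,0,0.02,0,0,0,255],[-0.3,0,0.008,0,0,0,255],[-0.4,0,0.008,0,0,0,255],[-0.5,0,0,0,0,0,255],[-0.6,0,0,0,0,0,255],[-0.3,0,0,0,0,0,255],[0,0,0,0,0,0,255]]' >/dev/null; python3 ck.py;  python3 - <<'E'
from h import *
s,P,R=tool()
rows(P,R,[((.442,-.3142,.30),target(10))])
E
```

```text
t 13.65 P [0.5076 0.0592 0.3155] yaw 9.93 xaxis [-0.004 -0.007 -1.   ] F [ 0.6 -0.2 -2.8] M [-0.01 -0.03  0.05] open 0.256 q [-0.12 -0.05  1.65 -0.01  1.55 -0.29]
tip [0.5071 0.0583 0.1993]
upright corr [-0.07 -0.29  0.38]
-> [ 0.442  -0.3142  0.3   ] 9
[0.041, -0.792, -0.286, -0.01, -0.03, 0.04]
[0.04, -0.792, -0.287, -0.01, -0.03, 0.04]
[0.04, -0.792, -0.287, -0.01, -0.03, 0.04]
[0.039, -0.792, -0.287, -0.01, -0.03, 0.04]
[0.038, -0.792, -0.287, -0.01, -0.03, 0.04]
[0.037, -0.792, -0.287, -0.01, -0.03, 0.04]
[0.037, -0.792, -0.287, -0.01, -0.03, 0.04]
[0.036, -0.792, -0.287, -0.01, -0.03, 0.04]
[0.035, -0.792, -0.287, -0.01, -0.03, 0.04]
```

```bash
python3 -m creep '[[0,-0.4,-0.15,0,0,0,255],[0,-0.8,-0.29,0,0,0,255],[0,-0.8,-0.29,0,0,0,255],[0,-0.8,-0.29,0,0,0,255],[0,-0.8,-0.29,0,0,0,255],[0,-0.8,-0.29,0,0,0,255],[0,-0.8,-0.29,0,0,0,255],[0,-0.8,-0.29,0,0,0,255],[0,-0.4,-0.15,0,0,0,255],[0,0,0,0,0,0,255]]' >/dev/null; python3 ck.py;  python3 - <<'E'
from h import *
s,P,R=tool()
rows(P,R,[((.442,-.3142,.24),target(10))])
import cv2
for n in("top","scene"):cv2.imwrite(f"pics/{n}6.png",r.get_image(n)[:,:,::-1])
t=cv2.imread("pics/top6.png");s=cv2.imread("pics/scene6.png")
def crop(im,x,y,w,h,k): return cv2.resize(im[y:y+h,x:x+w],None,fx=k,fy=k,interpolation=cv2.INTER_CUBIC)
cv2.imwrite("pics/c6.png",cv2.convertScaleAbs(np.hstack([crop(t,260,230,40,40,10),crop(s,310,218,40,40,10)]),alpha=1.3))
E
```

```text
t 14.65 P [ 0.4389 -0.2875  0.312 ] yaw 10.05 xaxis [-0.02  -0.004 -1.   ] F [ 0.  -0.2 -3.1] M [ 0.02 -0.06 -0.01] open 0.256 q [-0.8  -0.    1.61 -0.02  1.55 -0.98]
tip [ 0.4366 -0.2879  0.1958]
upright corr [ 0.05 -1.15  0.01]
-> [ 0.442  -0.3142  0.24  ] 2
[0.72, -0.269, -0.001, 0.03, -0.57, 0.01]
[0.72, -0.269, -0.008, 0.03, -0.57, 0.01]
```

View pics/c6.png

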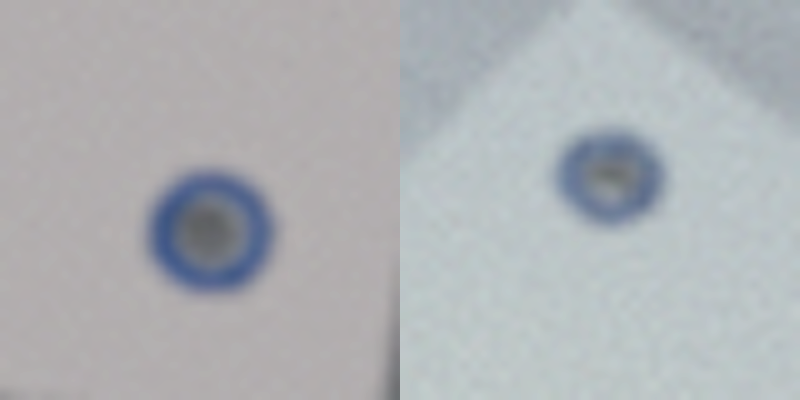

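The holes are in line: the hole now shows evenly dark, centred at (280.8,252.8) in the top view. Next I put the drift back.

```bash
python3 -m creep '[[0.6,-0.27,0,0,-0.57,0,255],[0.6,-0.27,0,0,-0.57,0,255],[0,0,0,0,0,0,255],[0,0,0,0,0,0,255]]' >/dev/null
python3 - <<'E'
from h import *
s,P,R=show();print(P+R[:,0]*.1162)
print(onz("top",(280.75,252.75),.11),onz("scene",(330.6,235.3),.11))
rows(P,R,[((.442,-.3142,.2),target(10))])
E
```

```text
t 15.15 P [ 0.4454 -0.3072  0.2518] yaw 10.55 xaxis [ 0.002  0.002 -1.   ] F [-0.3 -0.8 -1.2] M [0.02 0.04 0.02] open 0.255 q [-0.83  0.06  1.67  0.    1.42 -1.01]
[ 0.4456337  -0.30697331  0.13561639]
[0.51161266 0.06011731 0.11      ] [0.51046212 0.0601609  0.11      ]
-> [ 0.442  -0.3142  0.2   ] 2
[0.518, -0.063, -0.047, 0.28, 0.07, -0.05]
[0.518, -0.063, -0.047, 0.28, 0.07, -0.05]
```

```bash
python3 -m creep '[[0.15,-0.126,-0.09,0.5,0.1,-0.1,255],[0.05,0,0,0,0,0,255],[0,0,0,0,0,0,255]]' >/dev/null
python3 - <<'E'
from h import *
s,P,R=show();print(P+R[:,0]*.1162)
rows(P,R,[((.442,-.3142,.2),target(10))])
E
```

```text
t 15.45 P [ 0.4433 -0.3133  0.2442] yaw 10.18 xaxis [ 0.003 -0.003 -1.   ] F [ 0.  -0.5 -2.3] M [ 0.03  0.01 -0.01] open 0.26 q [-0.84  0.06  1.67  0.    1.4  -1.02]
[ 0.44369599 -0.31365083  0.12800962]
-> [ 0.442  -0.3142  0.2   ] 1
[0.884, -0.01, -0.032, 0.18, 0.14, 0.2]
```

```bash
python3 -m creep '[[0.4,-0.01,-0.035,0.18,0.14,0.2,255],[0.3,0,0,0,0,0,255],[0.2,0,0,0,0,0,255]]' >/dev/null
python3 - <<'E'
from h import *
s,P,R=show();print(P+R[:,0]*.1162)
rows(P,R,[((.442,-.3142,.137),target(10))])
E
```

```text
t 15.75 P [ 0.4436 -0.3155  0.202 ] yaw 10.04 xaxis [ 0.005 -0.006 -1.   ] F [-1.4 -0.2 -2. ] M [ 0.17  0.22 -0.01] open 0.254 q [-0.84  0.1   1.72  0.    1.31 -1.02]
[ 0.4442386  -0.31613483  0.08577064]
-> [ 0.442  -0.3142  0.137 ] 2
[0.649, 0.02, -0.017, 0.02, 0.12, 0.19]
[0.65, 0.018, -0.015, 0.02, 0.12, 0.19]
```

```bash
python3 -m creep '[[0.3,0.035,-0.035,0,0.25,0.4,255],[0.3,0.01,0,0,0.05,0.05,255],[0.25,0.01,0,0,0.05,0.05,255]]' >/dev/null
python3 - <<'E'
from h import *
s,P,R=show();print(P+R[:,0]*.1162)
rows(P,R,[((.442,-.3142,.137),target(10))])
E
```

```text
t 16.05 P [ 0.4419 -0.3132  0.1571] yaw 10.05 xaxis [-0.001  0.001 -1.   ] F [ 0.3  0.1 -2.3] M [-0.01 -0.01 -0.01] open 0.255 q [-0.84  0.14  1.77 -0.    1.23 -1.01]
[ 0.44169811 -0.31306327  0.04089854]
-> [ 0.442  -0.3142  0.137 ] 1
[0.402, -0.021, -0.0, 0.05, -0.07, -0.08]
```

```bash
python3 -m creep '[[0.2,-0.01,0,0,0,0,255],[0.16,0,0,0,0,0,255],[0.03,0,0,0,0,0,255],[0,0,0,0,0,0,255]]' >/dev/null
python3 - <<'E'
from h import *
s,P,R=show();print(P+R[:,0]*.1162)
E
```

```text
t 16.45 P [ 0.4422 -0.3138  0.1366] yaw 10.07 xaxis [-0.002  0.002 -1.   ] F [-0.1  0.  -2.2] M [-0.06 -0.08 -0.02] open 0.254 q [-0.84  0.17  1.78 -0.    1.19 -1.02]
[ 0.44191997 -0.31364429  0.02036176]
```

```bash
python3 -m creep '[[0.01,0,0,0,0,0,150],[0,0,0,0,0,0,120],[0,0,0,0,0,0,120],[0,0,0,0,0,0,120]]' >/dev/null
python3 - <<'E'
from h import *
s,P,R=show()
E
python3 -m creep '[[-0.2,0,0,0,0,0,100],[-0.4,0,0,0,0,0,100],[-0.6,0,0,0,0,0,100],[-0.4,0,0,0,0,0,60],[-0.2,0,0,0,0,0,40],[0,0,0,0,0,0,0]]'>/dev/null;  python3 - <<'E'
from h import *
s,P,R=show()
import cv2
for n in("top","scene"):cv2.imwrite(f"pics/{n}7.png",r.get_image(n)[:,:,::-1])
t=cv2.imread("pics/top7.png");s=cv2.imread("pics/scene7.png")
def crop(im,x,y,w,h,k): return cv2.resize(im[y:y+h,x:x+w],None,fx=k,fy=k,interpolation=cv2.INTER_CUBIC)
cv2.imwrite("pics/c7.png",cv2.convertScaleAbs(np.hstack([crop(t,410,195,80,110,5),crop(s,180,110,80,110,5)]),alpha=1.3))
E
```

```text
t 16.85 P [ 0.4433 -0.3152  0.1372] yaw 10.06 xaxis [ 0.001 -0.002 -1.   ] F [-0.6 -0.6 -0.3] M [ 0.01  0.01 -0.01] open 0.529 q [-0.84  0.17  1.78 -0.    1.19 -1.02]
t 17.45 P [ 0.4432 -0.315   0.233 ] yaw 10.06 xaxis [ 0.001 -0.002 -1.   ] F [ 0.2 -0.   0.3] M [-0.04  0.06  0.04] open 0.982 q [-0.84  0.07  1.68 -0.    1.38 -1.02]
```

View pics/c7.png

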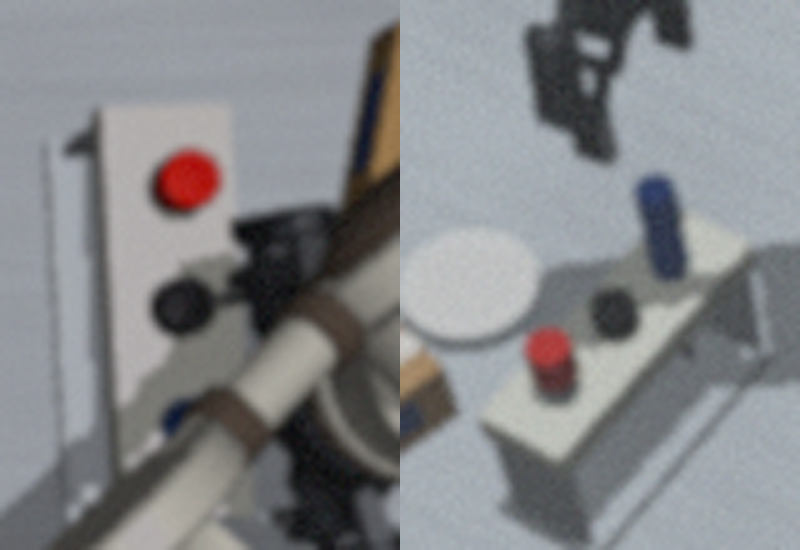

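Run:
```python
from h import *
s,P,R=show()
rows(P,R,[((.5518,-.3143,.22),target(-80))],ang=8.5)
```

```text
t 17.55 P [ 0.4425 -0.3142  0.2308] yaw 10.06 xaxis [-0.001  0.001 -1.   ] F [-0.2  0.6 -0.6] M [ 0.04  0.03 -0.01] open 0.998 q [-0.84  0.08  1.69 -0.    1.38 -1.02]
-> [ 0.5518 -0.3143  0.22  ] 11
[0.019, -0.035, 0.196, 8.19, -0.01, 0.0]
[0.019, -0.007, 0.199, 8.19, -0.01, 0.0]
[0.019, 0.022, 0.198, 8.19, -0.01, 0.0]
[0.019, 0.05, 0.192, 8.19, -0.01, 0.0]
[0.019, 0.077, 0.183, 8.19, -0.01, 0.0]
[0.019, 0.102, 0.171, 8.19, -0.01, 0.0]
[0.019, 0.125, 0.154, 8.19, -0.01, 0.0]
[0.02, 0.146, 0.135, 8.19, -0.01, 0.0]
[0.02, 0.164, 0.113, 8.19, -0.01, 0.0]
[0.02, 0.178, 0.088, 8.19, -0.01, 0.0]
[0.02, 0.189, 0.062, 8.19, -0.01, 0.0]
```

```bash
python3 -m creep '[[0,-0.035,0.196,8.2,0,0,40],[0,-0.007,0.2,8.2,0,0,40],[0,0.02,0.2,8.2,0,0,40],[0,0.05,0.19,8.2,0,0,40],[0,0.08,0.18,8.2,0,0,40],[0,0.1,0.17,8.2,0,0,40],[0,0.125,0.155,8.2,0,0,40],[0,0.145,0.135,8.2,0,0,40],[0,0.165,0.113,8.2,0,0,40],[0,0.18,0.09,8.2,0,0,40]]' >/dev/null; python3 -m creep '[[0,0.19,0.06,8.2,0,0,40],[0,0,0,0,0,0,60],[0,0,0,0,0,0,60]]' >/dev/null
python3 - <<'E'
from h import *
s,P,R=show()
rows(P,R,[((.5518,-.3143,.20),target(-80))],ang=8.5)
E
```

```text
t 18.85 P [ 0.5469 -0.3095  0.2047] yaw -83.73 xaxis [-0.031  0.028 -0.999] F [-0.2 -0.9  0.7] M [-0.01 -0.    0.07] open 0.764 q [-0.71  0.35  1.43  0.    1.41  0.75]
-> [ 0.5518 -0.3143  0.2   ] 1
[0.089, 0.088, 0.109, -3.7, -1.83, 1.52]
```

```bash
python3 -m creep '[[0.07,0.088,0.109,-3.7,-1.83,1.52,60],[0,0,0,0,0,0,60]]' >/dev/null
python3 - <<'E'
from h import *
s,P,R=show()
rows(P,R,[((.5518,-.3143,.16),target(-80))],ang=8.5)
import cv2
im=r.get_image("scene")[:,:,::-1];print(proj("scene",P))
cv2.imwrite("pics/c8.png",cv2.convertScaleAbs(cv2.resize(im[110:220,160:260],None,fx=5,fy=5,interpolation=cv2.INTER_CUBIC),alpha=1.4))
E
```

```text
t 19.05 P [ 0.5505 -0.3139  0.1991] yaw -79.6 xaxis [-0.002  0.001 -1.   ] F [-0.7 -0.7 -0.3] M [0.02 0.01 0.02] open 0.761 q [-0.71  0.33  1.45 -0.    1.36  0.68]
-> [ 0.5518 -0.3143  0.16  ] 1
[0.781, 0.026, 0.013, 0.4, -0.09, 0.1]
[205.93663684 166.66528172]
```

View pics/c8.png

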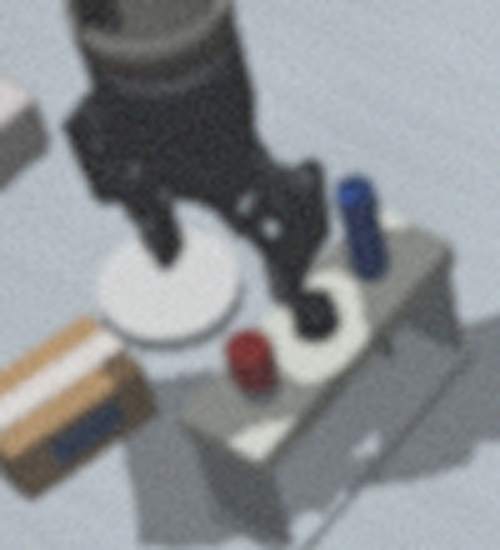

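```bash
python3 -m creep '[[0.4,0.02,0.01,0.4,0,0,70],[0.4,0,0,0,0,0,70],[0.2,0,0,0,0,0,70],[0,0,0,0,0,0,70]]' >/dev/null
python3 - <<'E'
from h import *
s,P,R=show()
rows(P,R,[((.5518,-.3143,.121),target(-80))],ang=8.5)
E
```

```text
t 19.5 P [ 0.5506 -0.3146  0.1494] yaw -80.16 xaxis [-0.003  0.002 -1.   ] F [ 0.2  0.4 -0.8] M [-0.07  0.01 -0.03] open 0.726 q [-0.71  0.38  1.5  -0.    1.27  0.69]
-> [ 0.5518 -0.3143  0.121 ] 1
[0.569, 0.027, -0.001, -0.16, -0.15, 0.15]
```

```bash
python3 -m creep '[[0.3,0.025,0,-0.16,-0.15,0.15,70],[0.2,0,0,0,0,0,100],[0.05,0,0,0,0,0,110],[0,0,0,0,0,0,110]]' >/dev/null
python3 - <<'E'
from h import *
s,P,R=show()
rows(P,R,[((.5518,-.3143,.120),target(-80))],ang=8.5)
E
```

```text
t 19.9 P [ 0.5524 -0.315   0.1215] yaw -79.99 xaxis [ 0.002 -0.001 -1.   ] F [-0.6  0.2  0.9] M [-0.   -0.02  0.01] open 0.571 q [-0.71  0.41  1.52  0.    1.21  0.69]
-> [ 0.5518 -0.3143  0.12  ] 1
[0.03, -0.01, -0.015, 0.01, 0.09, -0.08]
```

```bash
python3 -m creep '[[0.03,-0.01,-0.015,0,0.09,-0.08,200],[0,0,0,0,0,0,255],[0,0,0,0,0,0,255],[0,0,0,0,0,0,255],[0,0,0,0,0,0,255]]' 80 >/dev/null
python3 - <<'E'
from h import *
s,P,R=show()
E
```

```text
t 20.4 P [ 0.5523 -0.3147  0.1212] yaw -79.99 xaxis [ 0.001 -0.001 -1.   ] F [-0.5  0.2 -0.5] M [-0.01  0.03  0.03] open 0.302 q [-0.71  0.41  1.52 -0.    1.21  0.69]
```

```bash
python3 -m creep '[[-0.2,0,0,0,0,0,255],[-0.4,0,0,0,0,0,255],[-0.6,0,0,0,0,0,255],[-0.7,0,0,0,0,0,255],[-0.5,0,0,0,0,0,255],[-0.2,0,0,0,0,0,255],[0,0,0,0,0,0,255]]' >/dev/null
python3 - <<'E'
from h import *
s,P,R=show()
rows(P,R,[((.5092,.0619,.23),target(-80))],ang=8.5)
E
```

```text
t 21.1 P [ 0.5517 -0.3143  0.2585] yaw -79.99 xaxis [ 0.001 -0.001 -1.   ] F [-0.2  0.6 -1.1] M [ 0.03  0.05 -0.04] open 0.302 q [-0.71  0.29  1.38 -0.    1.46  0.69]
-> [0.5092 0.0619 0.23  ] 9
[0.062, 0.052, -0.84, 0.0, 0.01, -0.01]
[0.062, 0.052, -0.84, 0.0, 0.01, -0.01]
[0.062, 0.052, -0.84, 0.0, 0.01, -0.01]
[0.063, 0.052, -0.84, 0.0, 0.01, -0.01]
[0.063, 0.052, -0.84, 0.0, 0.01, -0.01]
[0.063, 0.052, -0.84, 0.0, 0.01, -0.01]
[0.063, 0.052, -0.84, 0.0, 0.01, -0.01]
[0.063, 0.052, -0.84, 0.0, 0.01, -0.01]
[0.063, 0.052, -0.84, 0.0, 0.01, -0.01]
```

```bash
python3 -m creep '[[0,0.03,-0.4,0,0,0,255],[0,0.05,-0.84,0,0,0,255],[0,0.05,-0.84,0,0,0,255],[0,0.05,-0.84,0,0,0,255],[0,0.05,-0.84,0,0,0,255],[0,0.05,-0.84,0,0,0,255],[0,0.05,-0.84,0,0,0,255],[0,0.05,-0.8,0,0,0,255],[0,0.03,-0.4,0,0,0,255],[0,0,0,0,0,0,255]]' >/dev/null
python3 - <<'E'
from h import *
s,P,R=show()
rows(P,R,[((.5092,.0619,.22),target(-80))],ang=8.5)
E
```

```text
t 22.1 P [0.5055 0.0297 0.2426] yaw -80.21 xaxis [-0.02   0.008 -1.   ] F [-0.8 -0.8 -1.2] M [-0.08 -0.01 -0.03] open 0.301 q [-0.18 -0.01  1.76  0.    1.42  1.22]
-> [0.5092 0.0619 0.22  ] 1
[0.455, 0.191, -0.617, -0.21, -0.63, 1.05]
```

```bash
python3 -m creep '[[0.3,0.19,-0.6,-0.2,-0.63,1.05,255],[0.1,0,0,0,0,0,255],[0,0,0,0,0,0,255]]' >/dev/null
python3 - <<'E'
from h import *
s,P,R=show()
rows(P,R,[((.5092,.0619,.18),target(-80))],ang=8.5)
E
```

```text
t 22.4 P [0.5084 0.0603 0.219 ] yaw -80.0 xaxis [-0.004 -0.001 -1.   ] F [ 0.6 -0.  -0.6] M [ 0.03 -0.01 -0.02] open 0.301 q [-0.12  0.01  1.78 -0.    1.36  1.28]
-> [0.5092 0.0619 0.18  ] 1
[0.78, 0.024, -0.03, -0.0, 0.04, 0.23]
```

```bash
python3 -m creep '[[0.4,0.024,-0.03,0,0.04,0.23,255],[0.25,0,0,0,0,0,255],[0,0,0,0,0,0,255]]' >/dev/null
python3 - <<'E'
from h import *
s,P,R=show()
T=P+R[:,0]*.0612;print(T,proj("scene",T),proj("scene",[.5106,.0602,.11]))
rows(P,R,[((.5092,.0619,.17),target(-80))],ang=8.5)
import cv2
ims=np.mean([r.get_image("scene").astype(float) for _ in range(2)],0).astype(np.uint8)[:,:,::-1]
cv2.imwrite("pics/c9.png",cv2.convertScaleAbs(cv2.resize(ims[200:250,300:360],None,fx=12,fy=12,interpolation=cv2.INTER_CUBIC),alpha=1.4))
E
```

```text
t 22.7 P [0.5096 0.0586 0.185 ] yaw -80.19 xaxis [-0.001 -0.001 -1.   ] F [ 0.3  0.8 -0.9] M [ 0.02  0.04 -0.03] open 0.299 q [-0.12  0.04  1.82 -0.    1.28  1.28]
[0.50947968 0.05849241 0.12380348] [330.51357278 232.07251629] [330.58682274 235.34347832]
-> [0.5092 0.0619 0.17  ] 1
[0.3, 0.005, -0.067, -0.19, 0.05, 0.08]
```

View pics/c9.png

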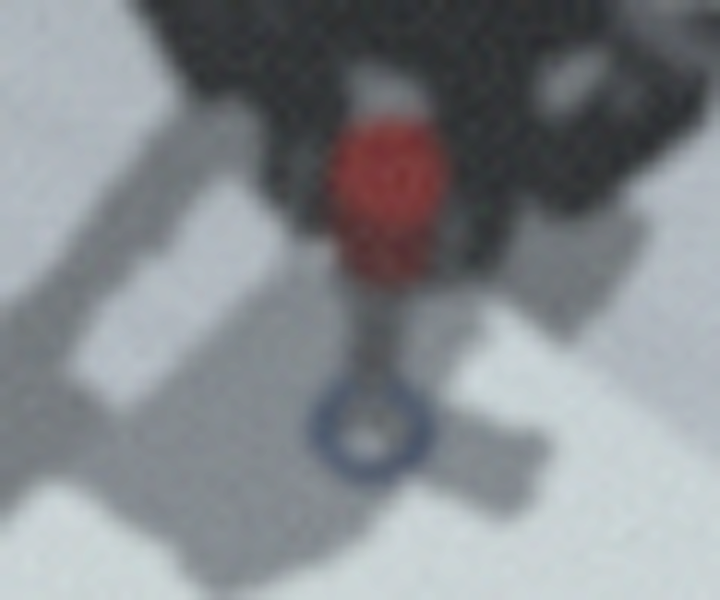

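```bash
python3 -m creep '[[0.05,0.005,-0.06,-0.19,0.05,0.08,255],[0,0,0,0,0,0,255]]' >/dev/null
python3 - <<'E'
from h import *
s,P,R=show()
T=P+R[:,0]*.0612;print(T)
rows(P,R,[((.5095,.0616,.17),target(-80))],ang=8.5)
E
```

```text
t 23.0 P [0.5114 0.0611 0.1858] yaw -80.03 xaxis [ 0.006 -0.    -1.   ] F [-0.1 -0.4 -1.1] M [-0.04 -0.01  0.02] open 0.3 q [-0.12  0.04  1.82  0.    1.28  1.28]
[0.51170853 0.06111841 0.1245773 ]
-> [0.5095 0.0616 0.17  ] 1
[0.315, -0.037, -0.016, -0.03, 0.08, -0.31]
```

```bash
python3 -m creep '[[0.1,-0.037,-0.016,0,0.08,-0.31,255],[0.1,0,0,0,0,0,255],[0,0,0,0,0,0,255]]' >/dev/null
python3 - <<'E'
from h import *
s,P,R=show()
T=P+R[:,0]*.0612;print(T)
rows(P,R,[((.5095,.0616,.17),target(-80))],ang=8.5)
E
```

```text
t 23.3 P [0.51   0.0617 0.1762] yaw -80.01 xaxis [ 0.002 -0.    -1.   ] F [ 0.6 -0.1 -0.6] M [-0.01 -0.04  0.01] open 0.304 q [-0.12  0.05  1.83 -0.    1.26  1.28]
[0.51013815 0.06164516 0.11503756]
-> [0.5095 0.0616 0.17  ] 1
[0.125, -0.011, -0.001, -0.01, 0.04, -0.1]
```

Good. I'll go down into the hole in 4 mm rows.

```bash
python3 -m creep '[[0.08,-0.011,0,0,0.04,-0.1,255],[0.08,0,0,0,0,0,255],[0.06,0,0,0,0,0,255]]' >/dev/null
python3 - <<'E'
from h import *
s,P,R=show()
T=P+R[:,0]*.0612;print(T)
rows(P,R,[((.5093,.0617,.16),target(-80))],ang=8.5)
E
```

```text
t 23.6 P [0.5098 0.0616 0.1647] yaw -80.0 xaxis [ 0.001 -0.    -1.   ] F [ 0.8 -0.5 -0.9] M [-0.08 -0.18  0.01] open 0.305 q [-0.12  0.06  1.84  0.    1.24  1.28]
[0.5097986  0.06157135 0.10352271]
-> [0.5093 0.0617 0.16  ] 1
[0.094, -0.009, -0.004, 0.0, 0.01, -0.04]
```

```bash
python3 -m creep '[[0.08,-0.009,-0.003,0,0,0,255],[0.08,0,0,0,0,0,255]]' >/dev/null
python3 - <<'E'
from h import *
s,P,R=show()
T=P+R[:,0]*.0612;print(T)
rows(P,R,[((.5093,.0618,.15),target(-80))],ang=8.5)
E
```

```text
t 23.8 P [0.5104 0.0614 0.1568] yaw -80.0 xaxis [ 0.004 -0.001 -1.   ] F [-0.  -0.9 -1. ] M [-0.04 -0.06  0.01] open 0.306 q [-0.12  0.07  1.85 -0.    1.22  1.28]
[0.51063354 0.06131116 0.09563256]
-> [0.5093 0.0618 0.15  ] 1
[0.137, -0.021, -0.013, -0.0, 0.08, -0.21]
```

```bash
python3 -m creep '[[0.08,-0.02,-0.013,0,0.08,-0.21,255],[0.08,0,0,0,0,0,255],[0.08,0,0,0,0,0,255]]' >/dev/null
python3 - <<'E'
from h import *
s,P,R=show()
rows(P,R,[((.5095,.0617,.1365),target(-80))],ang=8.5)
E
```

```text
t 24.1 P [0.5105 0.0612 0.1448] yaw -80.0 xaxis [ 0.003 -0.001 -1.   ] F [ 0.5 -0.1  0.2] M [-0.18 -0.21 -0.01] open 0.304 q [-0.12  0.08  1.86 -0.    1.2   1.28]
-> [0.5095 0.0617 0.1365] 1
[0.166, -0.018, -0.013, -0.0, 0.1, -0.13]
```

```bash
python3 -m creep '[[0.08,-0.015,-0.01,0,0.1,-0.13,255],[0.08,0,0,0,0,0,255],[0.06,-0.005,0,0,0,0,255]]' >/dev/null
python3 - <<'E'
from h import *
s,P,R=show()
rows(P,R,[((.5097,.0615,.1275),target(-80))],ang=8.5)
E
```

```text
t 24.4 P [0.5104 0.0611 0.1335] yaw -80.01 xaxis [ 0.002 -0.001 -1.   ] F [ 1.6 -1.9  1.4] M [-0.2  -0.41  0.01] open 0.304 q [-0.12  0.1   1.87 -0.    1.18  1.28]
-> [0.5097 0.0615 0.1275] 1
[0.119, -0.013, -0.011, -0.01, 0.06, -0.13]
```

```bash
python3 -m creep '[[0.06,-0.005,-0.005,0,0.06,-0.13,255],[0.06,0,0,0,0,0,255]]' >/dev/null
python3 - <<'E'
from h import *
s,P,R=show()
rows(P,R,[((.5100,.0613,.126),target(-80))],ang=8.5)
E
```

```text
t 24.6 P [0.5106 0.0611 0.1273] yaw -80.01 xaxis [ 0.001 -0.    -1.   ] F [ 0.9 -1.6  0.4] M [-0.22 -0.29  0.04] open 0.301 q [-0.12  0.11  1.87 -0.    1.16  1.28]
-> [0.51   0.0613 0.126 ] 1
[0.026, -0.01, -0.007, -0.01, 0.04, -0.05]
```

```bash
python3 -m creep '[[0.03,0,0,0,0,0,255],[0.03,0,0,0,0,0,255]]' >/dev/null
python3 - <<'E'
from h import *
s,P,R=show()
E
```

```text
t 24.8 P [0.5108 0.061  0.1251] yaw -80.0 xaxis [ 0.001 -0.001 -1.   ] F [-4.5 -1.3 16.6] M [-0.15  0.81  0.02] open 0.3 q [-0.12  0.11  1.87 -0.    1.16  1.28]
```

Contact at TCP z 0.125 (expected 0.126), so the collar is seated. I'll release, rise and look.

```bash
python3 -m creep '[[0,0,0,0,0,0,230],[0,0,0,0,0,0,150],[0,0,0,0,0,0,100],[0,0,0,0,0,0,100],[0,0,0,0,0,0,90]]' >/dev/null
python3 - <<'E'
from h import *
s,P,R=show()
E
python3 -m creep '[[-0.1,0,0,0,0,0,90],[-0.3,0,0,0,0,0,90],[-0.6,0,0,0,0,0,90],[-0.8,0,0,0,0,0,90],[-0.8,0,0,0,0,0,90],[-0.8,0,0,0,0,0,90],[-0.4,0,0,0,0,0,90],[0,0,0,0,0,0,90]]' >/dev/null
python3 - <<'E'
from h import *
s,P,R=show()
import cv2
ims={n:r.get_image(n)[:,:,::-1] for n in("top","scene")}
for n in ims: cv2.imwrite(f"pics/{n}10.png",ims[n])
def crop(im,x,y,w,h,k): return cv2.resize(im[y:y+h,x:x+w],None,fx=k,fy=k,interpolation=cv2.INTER_CUBIC)
cv2.imwrite("pics/c10.png",cv2.convertScaleAbs(np.hstack([crop(ims["scene"],305,200,50,60,8),crop(ims["scene"],190,130,50,60,8)]),alpha=1.4))
E
```

```text
t 25.3 P [0.5078 0.0624 0.1233] yaw -79.99 xaxis [-0.006  0.002 -1.   ] F [-1.4 -0.9  0.6] M [-0.01 -0.03 -0.03] open 0.642 q [-0.12  0.11  1.87  0.    1.16  1.28]
t 26.1 P [0.507  0.0626 0.3205] yaw -79.99 xaxis [-0.012  0.004 -1.   ] F [-0.1  0.7  0.1] M [-0.02  0.02  0.03] open 0.644 q [-0.12 -0.05  1.64  0.    1.56  1.28]
```

View pics/c10.png

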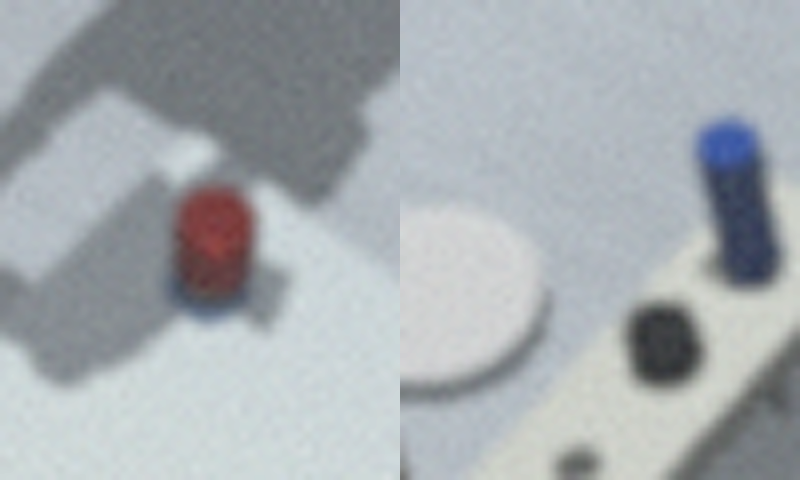

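View pics/top10.png

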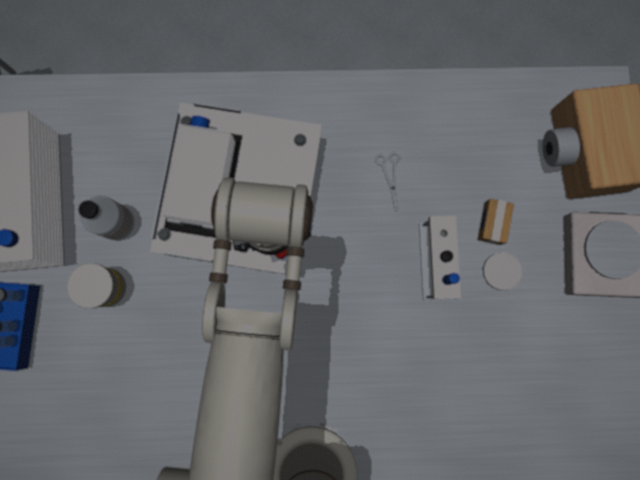

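```bash
python3 -m creep '[[0,-0.1,0.5,0,0,0,90],[0,-0.2,0.8,0,0,0,90],[0,-0.2,0.8,0,0,0,90],[0,-0.2,0.8,0,0,0,90],[0,-0.1,0.6,0,0,0,90],[0,0,0.2,0,0,0,90],[0,0,0,0,0,0,90]]' >/dev/null
python3 - <<'E'
from h import *
s,P,R=show()
import cv2
ims={n:np.mean([r.get_image(n).astype(float) for _ in range(3)],0).astype(np.uint8)[:,:,::-1] for n in("top","scene")}
for n in ims: cv2.imwrite(f"pics/{n}11.png",ims[n])
def crop(im,x,y,w,h,k): return cv2.resize(im[y:y+h,x:x+w],None,fx=k,fy=k,interpolation=cv2.INTER_CUBIC)
cv2.imwrite("pics/c11.png",cv2.convertScaleAbs(np.hstack([crop(ims["top"],260,230,40,40,10),crop(ims["scene"],312,210,40,40,10)]),alpha=1.4))
H=onz("top",(280.75,252.75),.11);H2=onz("scene",(330.6,235.3),.11)
for dz in(.042,.028): print(dz,proj("top",H+[0,0,dz]),proj("scene",H2+[0,0,dz]))
E
```

```text
t 26.9 P [ 0.4917 -0.1291  0.2983] yaw -79.82 xaxis [-0.043  0.016 -0.999] F [ 0.1 -0.   0.2] M [ 0.03 -0.03 -0.01] open 0.652 q [-0.49 -0.02  1.65 -0.01  1.55  0.9 ]
0.042 [279.88884743 250.74761715] [331.430547   226.96806441]
0.028 [280.18236279 251.43010959] [331.1479987  229.80255092]
```

View pics/c11.png

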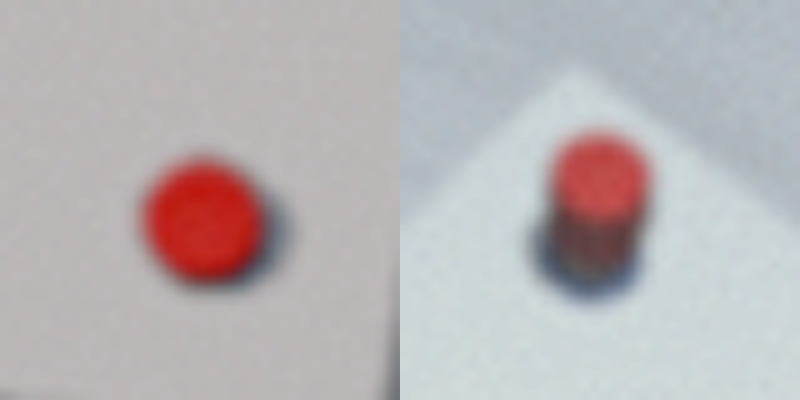

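Run:
```python
from h import *
import cv2
def red(n,f,w):
    im=cv2.imread(f).astype(float);x,y,W,H=w;c=im[y:y+H,x:x+W]
    m=np.clip(c[...,2]-(c[...,0]+c[...,1])/2-15,0,None);m=np.minimum(m,50)
    g=np.mgrid[y:y+H,x:x+W];return (m*g[1]).sum()/m.sum(),(m*g[0]).sum()/m.sum()
a0=red("top","pics/top0.png",(435,215,25,30));b0=red("scene","pics/scene0.png",(200,168,22,30))
a=red("top","pics/top11.png",(265,235,30,32));b=red("scene","pics/scene11.png",(318,215,28,30))
print(a0,b0,a,b)
A=tri(a0,b0);B=tri(a,b);print("red centroid in stand",A[0].round(4),"seated",B[0].round(4),"rise",(B[0][2]-A[0][2]).round(4),"hole cam",((onz("top",(280.75,252.75),.11)+onz("scene",(330.6,235.3),.11))/2).round(4))
```

```text
(np.float64(447.4198403459172), np.float64(230.52735739231665)) (np.float64(209.30989126622237), np.float64(179.7683269028411)) (np.float64(279.8463687150838), np.float64(251.6133903631285)) (np.float64(331.612529342723), np.float64(227.8268779342723))
red centroid in stand [ 0.5514 -0.3146  0.1428] seated [0.5101 0.0606 0.1477] rise 0.0048 hole cam [0.511  0.0601 0.11  ]
```

The bolt rose 4.8 mm from its place in the stand, against 5 mm expected for a flush collar, and it is centred within about 1 mm. The arm is clear, so I'll hand in.

```bash
python3 -m creep '[[0,0,0,0,0,0,90],[0,0,0,0,0,0,90]]' >/dev/null
python3 - <<'E'
from h import *
show();r.sign_off()
E
```

```text
t 27.4 P [ 0.493  -0.1261  0.301 ] yaw -79.46 xaxis [-0.039  0.014 -0.999] F [ 0.2  0.2 -0.2] M [ 0.03 -0.06  0.05] open 0.648 q [-0.48 -0.02  1.65 -0.01  1.55  0.9 ]
the job is handed in; nothing more can be done
```

The bolt is in with its collar flush on the platform, and the drift hangs upright again in its own hole of the stand. I handed in at 27.4 s of the 72 s; no verdict came back.

- **Drift:** I located the opening from the two cameras; the first try landed on the lug, so I shifted about 2 mm. I then worked the drift down to about 81 mm depth (73 mm needed). The highest wrist force I read was about 15 N, checked every few rows rather than continuously. The picture after drawing it out shows the two holes in line.
- **Bolt:** it met the platform at the expected height, with a wrist reading of about 17 N. From the cameras it rose 4.8 mm from its place in the stand, against 5 mm expected, and sits about 1 mm from the hole's centre. I estimate its tilt at 0.03 rad or less (the limit is 0.05).
- **Other things:** the drift's top shows within about half a pixel of where it was at the start. The spare pin and the bystanders look unmoved in the last pictures, and the arm was clear of everything at hand-in.

**Disagreements:**
- The hole felt with the drift lay about 1.5 to 2 mm from the camera estimate in both x and y, about the calibration's accuracy. I aimed the bolt between the two and it went in with almost no side force.
- While I opened the gripper to release the bolt, it drifted about 3 mm sideways. The later pictures showed the bolt still seated.

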